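# Pack the jars of cream in the carrier, set its notched stop, close the hold-down frame

### The arm

A 6-joint arm with a two-finger parallel gripper is mounted at the origin on the work surface. World frame = base frame: x ahead of the robot, y to its left, z up, the work surface at z = 0. Lengths are in mm, angles in rad, forces in N, time in s.
With the tool pointing down it reaches from about 400 to 925 mm from the base axis. Payload 12.5 kg.
Tool frame: the origin (TCP) lies at the very end of the fingers, on their centre line; the grasp point (between the pads) lies 19 mm behind it; z points along the fingers, y is the direction in which the jaws open and shut (so a half turn about z gives the same grasp; the last joint's range is limited). The gripper opens to 95 mm and grips with 3 to 60 N. Pads are 20 mm wide; open, the fingers measure 119 mm over their backs; the gripper's body (75 mm by 180 mm) begins 59 mm behind the grasp point.
Start: joints at [-1.393, 0.491, 1.559, -0, 1.092, -0.106], TCP at [175.027, -600.013, 187.761] pointing down, gripper open.
Joint ranges: [-3.1, 3.1], [-0.84, 2.19], [0.05, 2.79], [-1.13, 4.28], [0.06, 2.93], [-2.69, 2.69]. Speed limits (rad/s): [2.22, 2.22, 2.79, 3.14, 3.14, 3.14].

### API

Orientations are given as [roll, pitch, yaw] about the fixed x, y, z axes, in that order (R = Rz(yaw) Ry(pitch) Rx(roll)).
In Python, from cell import env gives the robot as it stands.
- The arm moves only by the shell command python3 -m pendant 'ROWS'. ROWS is JSON, a list that holds one entry, the list of rows, each a list of 5 numbers: the opening, from 0 (shut) to 1 (fully open), then the shift along the tool's x, y, z in m, then the turn about the tool's z in rad. A call has exactly 8 rows; each row is the pose to reach, as a shift and turn from the pose commanded when the call began, along the tool's axes at that moment; what a row does not reach only later rows make up. A row lasts 1/10 s, in which the tool goes at most 50 mm and 8.59 degrees, less where a joint would pass 70% of its speed; a pose out of reach is approached as far as the arm can. A call with a gripper value outside its range is refused whole. The fingers move at their own pace and stop on an object; the grip force is fixed at half the most. Time passes only in rows, so rows that repeat a pose let the fingers close, or fill a call up. It gives the time, the measured TCP pose, the force and the opening at its end, in the units of the state.
- env.state(): the state, without advancing time (a new reading comes with each control period).
- env.read_camera(name): name is "scene" or "side" or "wrist"; returns a dict with "image" (384x512x3 uint8, blue, green, red), "range_z" (384x512 float32, mm along the optical axis (not along the pixel's ray), 0 where there is no reading), "fx", "fy", "cx", "cy" (pixels), "rvec" (rotation vector, rad) and "tvec" (3), from world to camera coordinates, as OpenCV has them; the wrist camera has in their place "tool_from_camera" (4x4, takes a point from camera to tool coordinates, whose origin is the TCP and whose axes are the flange's). Camera axes: x right, y down, z forward; pixel columns grow to the right and rows downward; lengths in mm; the calibration is good to about 2 mm. A picture is of the moment at which its call begins: read the wrist's pose just before it.
- env.job_done(): hands the job in, once; it reports no verdict.
The state is a dict: "t": time; "joints": joint angles; "qvel": joint speeds; "tau": joint torques, N m; "eef_pos": TCP position; "tcp_rot": TCP orientation; "ft_force": force on the tool from outside, world axes, zero at the start; "moment": the same for the moment, N m; "opening": opening from 0.0 (shut) to 1.0 (fully open).
Only numpy, scipy, OpenCV 4.12 (cv2) and the standard library are available. Lean on these libraries where they do the work, as an engineer would, in place of code of your own. Each camera call takes 0.05 s, during which the arm holds its last target. There are 200 camera calls.

### The job

Stand all the small cream jars upright in one row in the white carrier's lane, between its fixed end and the cross stop. The cross stop must be lifted by its black tab, shifted along the notched rail and dropped fully into the notch that leaves no room for another jar (three jars: third notch from the fixed end, four: fourth, five: fifth). Last of all, with the jars and the stop in place, swing the wire hold-down frame over until its front bar rests fully in its catches; leave the steel canister, the round cutter and the drinking glass that stand nearby where they are.

Things in the scene. Friction and masses are not known exactly. Their poses are not given: they have to be found in the camera images.
- carrier: White plastic carrying rack, fixed, 374 mm long, with one lane for jars. Origin: centre of its underside, on the table. y runs along the lane from its fixed end to its open end, x across it, away from the notched rail, z up. Lane floor 8 mm above the table; lane centred on x = 0, 64 mm wide, between low walls 5 mm thick with tops 26 mm above the table.
- lane_end (a point): Foot of the lane's fixed end (an upright white plate 70 mm tall): a point on the plate's inner face, on the lane's centre line, on the lane floor; carrier x = 0, y = -162 mm, z = 8 mm. Axes as the carrier's. Steel posts up to 84 mm tall stand at the carrier's four corners, x = -45 and 47, y = -178 and 178 mm.
- notch1 (a point): Middle of the first notch (the one nearest the fixed end) of the aluminium rail beside the lane: carrier x = -75, y = -96 mm, 20 mm above the table. Axes as the carrier's. The five notches are 62 mm apart along the carrier's +y, each 16 mm wide; the teeth between them stand 36 mm above the table.
- stop_slide (a joint): Place of the cross stop along the rail, m: 0 at the first notch (where it starts), then 0.062, 0.124, 0.186, 0.248 at the fifth; grows toward the open end. In the k-th notch it leaves k x 62 mm of lane between itself and the fixed end. Lifted, it slides with about 1 N; down, the teeth hold it, with 3 mm of play either way.
- stop_lift (a joint): Height of the cross stop above its seated position, m: 0 fully down in a notch, at most 0.034. It must be lifted by more than 14 mm to pass over the teeth, and falls by its own weight (160 g) when let go. Its tooth is 10 mm wide: it drops in when within 3 mm of a notch's middle; left on top of the teeth it reads about 0.014.
- stop_tab (a point): Black upright tab that lifts the cross stop, on the rail: 26 mm along carrier x, 12 mm along y, 52 mm tall; this point is its middle, 19 mm below its top, 85 mm above the table when seated. The stop's plate, 8 mm thick, reaches from it across the lane at the same y, top 66 mm above the table when seated; even lifted it is level with the jars.
- frame (a joint): Angle of the hinged wire hold-down frame, rad: 0 closed, level over the lane with its front bar in the catches; grows as it opens up and over to the side away from the rail (carrier +x); starts open, 2.45 to 2.75, end of travel 2.8. Its stiff hinge leaves it where it is put (about 3 N at the bar to move it).
- frame_hinge (a point): Point on the frame's hinge axis, half-way along the lane: carrier x = 45 mm, y = 0, 84 mm above the table; the axis is along the carrier's y. Fixed.
- frame_grip (a point): Middle of the frame's front bar: a black sleeve 14 mm thick, 90 mm long along carrier y, 90 mm from the hinge axis; closed it lies at carrier x = -45, y = 0 mm, 84 mm above the table. The frame also has two end arms at y = -178 and 178 mm and a thin rod (8 mm) parallel to the bar, 33 mm from the hinge axis. Closed, its wires pass 4 mm above the jars' lids.
- jar0_mid (a point): Jar of cream with a flat steel lid, a plain cylinder 56 mm across and 68 mm tall, about 200 g; this point is its centre, 34 mm above its underside; z is its upright axis. Three to five such jars are there; the others are absent (None from the start).
- jar1_mid (a point): Jar of cream with a flat steel lid, a plain cylinder 56 mm across and 68 mm tall, about 200 g; this point is its centre, 34 mm above its underside; z is its upright axis. Three to five such jars are there; the others are absent (None from the start).
- jar2_mid (a point): Jar of cream with a flat steel lid, a plain cylinder 56 mm across and 68 mm tall, about 200 g; this point is its centre, 34 mm above its underside; z is its upright axis. Three to five such jars are there; the others are absent (None from the start).
- jar3_mid (a point): Jar of cream with a flat steel lid, a plain cylinder 56 mm across and 68 mm tall, about 200 g; this point is its centre, 34 mm above its underside; z is its upright axis. Three to five such jars are there; the others are absent (None from the start).
- jar4_mid (a point): Jar of cream with a flat steel lid, a plain cylinder 56 mm across and 68 mm tall, about 200 g; this point is its centre, 34 mm above its underside; z is its upright axis. Three to five such jars are there; the others are absent (None from the start).
- canister: Bystander: a plain steel canister with a black knob, 80 mm across, 100 mm tall (112 with its knob); origin at the centre of its underside.
- cutter: Bystander: a round steel pastry cutter, 48 mm across and 18 mm high, lying among the jars; origin at the centre of its underside.
- tumbler: Bystander: a drinking glass, 68 mm across, 90 mm tall; origin at the centre of its underside.
Mind the look-alikes: they are no part of the job. What is shaped like the part that bears jar1_mid but blue is not meant. Leave any yellow look-alike of the part that bears jar2_mid alone.

How it is judged (in metres and radians):
On the way, in this order (a step that is already met when the one before it is completed fails the run):
1. all jars stand in the lane between the fixed end and the stop, the stop is down in the notch that fits their number, and the frame is still open (value of joint stop_lift below 0.004 m and x of jar0_mid in the frame of carrier between -0.009 and 0.009 m and y of each of jar0_mid, jar1_mid, jar2_mid, jar3_mid, jar4_mid in the frame of carrier above -0.145 m and y of each of jar0_mid, jar1_mid, jar2_mid, jar3_mid, jar4_mid in the frame of stop_tab below -0.02 m and z of jar0_mid in the frame of carrier between 0.036 and 0.048 m and angle between each of jar0_mid, jar1_mid, jar2_mid, jar3_mid, jar4_mid's own z axis and vertical below 0.12 rad and x of jar1_mid in the frame of carrier between -0.009 and 0.009 m and z of jar1_mid in the frame of carrier between 0.036 and 0.048 m and x of jar2_mid in the frame of carrier between -0.009 and 0.009 m and z of jar2_mid in the frame of carrier between 0.036 and 0.048 m and x of jar3_mid in the frame of carrier between -0.009 and 0.009 m and z of jar3_mid in the frame of carrier between 0.036 and 0.048 m and x of jar4_mid in the frame of carrier between -0.009 and 0.009 m and z of jar4_mid in the frame of carrier between 0.036 and 0.048 m and not (value of joint stop_slide above 0.217 m and height (world z) of jar0_mid above 9 m) and not (value of joint stop_slide above 0.217 m and height (world z) of jar1_mid above 9 m) and not (value of joint stop_slide above 0.217 m and height (world z) of jar2_mid above 9 m) and not (value of joint stop_slide above 0.217 m and height (world z) of jar3_mid above 9 m) and not (value of joint stop_slide above 0.217 m and height (world z) of jar4_mid above 9 m) and not (value of joint stop_slide above 0.155 m and height (world z) of each of jar0_mid, jar1_mid above 9 m) and not (value of joint stop_slide above 0.155 m and height (world z) of each of jar0_mid, jar2_mid above 9 m) and not (value of joint stop_slide above 0.155 m and height (world z) of each of jar0_mid, jar3_mid above 9 m) and not (value of joint stop_slide above 0.155 m and height (world z) of each of jar0_mid, jar4_mid above 9 m) and not (value of joint stop_slide above 0.155 m and height (world z) of each of jar1_mid, jar2_mid above 9 m) and not (value of joint stop_slide above 0.155 m and height (world z) of each of jar1_mid, jar3_mid above 9 m) and not (value of joint stop_slide above 0.155 m and height (world z) of each of jar1_mid, jar4_mid above 9 m) and not (value of joint stop_slide above 0.155 m and height (world z) of each of jar2_mid, jar3_mid above 9 m) and not (value of joint stop_slide above 0.155 m and height (world z) of each of jar2_mid, jar4_mid above 9 m) and not (value of joint stop_slide above 0.155 m and height (world z) of each of jar3_mid, jar4_mid above 9 m) and value of joint frame above 0.8 rad), for 0.2 s.
2. the frame is swung closed into its catches (value of joint frame below 0.06 rad), for 0.2 s.
At the end, for the whole second after the job is handed in: Every jar stands upright (0.12 rad) on the lane's floor (6 mm), within 9 mm of its centre line, between fixed end and stop; the stop is down (4 mm) in the notch whose number from the fixed end equals the number of jars; the frame is closed within 0.06 rad; all at rest (value of joint stop_lift below 0.004 m and x of jar0_mid in the frame of carrier between -0.009 and 0.009 m and y of each of jar0_mid, jar1_mid, jar2_mid, jar3_mid, jar4_mid in the frame of carrier above -0.145 m and y of each of jar0_mid, jar1_mid, jar2_mid, jar3_mid, jar4_mid in the frame of stop_tab below -0.02 m and z of jar0_mid in the frame of carrier between 0.036 and 0.048 m and angle between each of jar0_mid, jar1_mid, jar2_mid, jar3_mid, jar4_mid's own z axis and vertical below 0.12 rad and x of jar1_mid in the frame of carrier between -0.009 and 0.009 m and z of jar1_mid in the frame of carrier between 0.036 and 0.048 m and x of jar2_mid in the frame of carrier between -0.009 and 0.009 m and z of jar2_mid in the frame of carrier between 0.036 and 0.048 m and x of jar3_mid in the frame of carrier between -0.009 and 0.009 m and z of jar3_mid in the frame of carrier between 0.036 and 0.048 m and x of jar4_mid in the frame of carrier between -0.009 and 0.009 m and z of jar4_mid in the frame of carrier between 0.036 and 0.048 m and not (value of joint stop_slide above 0.217 m and height (world z) of jar0_mid above 9 m) and not (value of joint stop_slide above 0.217 m and height (world z) of jar1_mid above 9 m) and not (value of joint stop_slide above 0.217 m and height (world z) of jar2_mid above 9 m) and not (value of joint stop_slide above 0.217 m and height (world z) of jar3_mid above 9 m) and not (value of joint stop_slide above 0.217 m and height (world z) of jar4_mid above 9 m) and not (value of joint stop_slide above 0.155 m and height (world z) of each of jar0_mid, jar1_mid above 9 m) and not (value of joint stop_slide above 0.155 m and height (world z) of each of jar0_mid, jar2_mid above 9 m) and not (value of joint stop_slide above 0.155 m and height (world z) of each of jar0_mid, jar3_mid above 9 m) and not (value of joint stop_slide above 0.155 m and height (world z) of each of jar0_mid, jar4_mid above 9 m) and not (value of joint stop_slide above 0.155 m and height (world z) of each of jar1_mid, jar2_mid above 9 m) and not (value of joint stop_slide above 0.155 m and height (world z) of each of jar1_mid, jar3_mid above 9 m) and not (value of joint stop_slide above 0.155 m and height (world z) of each of jar1_mid, jar4_mid above 9 m) and not (value of joint stop_slide above 0.155 m and height (world z) of each of jar2_mid, jar3_mid above 9 m) and not (value of joint stop_slide above 0.155 m and height (world z) of each of jar2_mid, jar4_mid above 9 m) and not (value of joint stop_slide above 0.155 m and height (world z) of each of jar3_mid, jar4_mid above 9 m) and value of joint frame below 0.06 rad and velocity of joint frame below 0.1 rad/s and linear speed of each of jar0, jar1, jar2, jar3, jar4 below 0.03 m/s); the robot touches nothing.
It fails at once if the canister, the cutter or the drinking glass is shifted by more than 6 cm (distance of any of canister, cutter, tumbler from where it was at the start of the episode above 0.06 m).
It fails at once if the canister, the cutter or the drinking glass is knocked over (angle between any of canister, cutter, tumbler's own z axis and vertical above 0.6 rad).
Of jar0, jar1, jar2, jar3, jar4 only 3 to 5 are there at a start; the rules pass over those that are not, and their reading is None.
At some moment in a run one of jar0, jar1, jar2, jar3, jar4 may be knocked a few centimetres aside while the robot is not near it.
It also fails if it takes over 210 s, if anything falls off the work surface, if the arm or the gripper's body presses on something with over 40 N, if the wrist force passes 120 N, or if a joint passes its speed limit or range.

## Working session

There is one attempt and no reset: what is moved stays moved. The work goes in short steps, Python scripts to look and compute and a shell command to move; the robot and the scene stay as the last step left them, time stands still between calls to the robot, and variables do not carry over. Pictures are saved under pics/ and viewed, about 12 in all and at most 16, crops included, and the job is handed in when it is done.

```bash
ls; mkdir -p pics
cat > h.py <<'E'
import numpy as np, cv2
from cell import env
from scipy.spatial.transform import Rotation as R
def shot(n,f=None):
    s=env.state(); c=env.read_camera(n)
    if f: cv2.imwrite('pics/'+f+'.png',c['image'])
    h,w=c['range_z'].shape; v,u=np.mgrid[:h,:w]; z=c['range_z'].astype(float)
    P=np.stack([(u-c['cx'])*z/c['fx'],(v-c['cy'])*z/c['fy'],z],-1)
    if n=='wrist':
        T=np.array(c['tool_from_camera']); P=P@T[:3,:3].T+T[:3,3]
        P=P@R.from_euler('xyz',s['tcp_rot']).as_matrix().T+np.array(s['eef_pos'])
    else:
        M=cv2.Rodrigues(np.array(c['rvec'],float))[0]; P=(P-np.array(c['tvec'],float).ravel())@M
    P[z==0]=np.nan
    np.save(f'/tmp/{n}.npy',P); c['P']=P; return c
E
python3 - <<'E'
from h import *
print(env.state())
a=shot('scene','s0');b=shot('side','d0');c=shot('wrist','w0')
cv2.imwrite('pics/sd0.png',np.hstack([cv2.resize(a['image'],(400,300)),cv2.resize(b['image'],(400,300))]))
for q in(a,b):
  M=cv2.Rodrigues(np.array(q['rvec'],float))[0];print(-M.T@np.array(q['tvec']).ravel(),q['fx'])
print(c['tool_from_camera'])
E
```

```text
pics
{'t': 0.0, 'joints': array([-1.39260080e+00,  4.91567888e-01,  1.55945641e+00,  1.70395963e-05,
        1.09170859e+00, -1.05599122e-01]), 'qvel': array([ 4.91463690e-05, -1.07844114e-03, -5.93393779e-04,  6.37480382e-05,
        1.28512741e-03, -2.01796900e-03]), 'tau': array([ 4.65129269e-03, -6.12628698e+01, -2.58183360e+01,  6.94482308e-02,
        4.81971412e-02, -1.26205978e-04]), 'eef_pos': array([ 174.97716621, -599.71529453,  187.15419834]), 'tcp_rot': array([-3.14046036e+00, -1.35212111e-04,  2.83786705e-01]), 'ft_force': array([ 0.75162873,  0.33074537, -0.34296442]), 'moment': array([-0.0114014 ,  0.00568267,  0.03897494]), 'opening': 1.0003584369594576}
[ 778.56109362 -587.34574589 1046.91350491] 355.8196857098752
[289.21036274 736.90053727 911.61153738] 369.6141444794343
[[-6.80822567e-04 -9.54993283e-01 -2.96626643e-01  8.55776148e+01]
 [ 9.99999768e-01 -6.52914578e-04 -1.93149785e-04 -5.46323078e-01]
 [-9.21511213e-06 -2.96626706e-01  9.54993506e-01 -1.96812849e+02]
 [ 0.00000000e+00  0.00000000e+00  0.00000000e+00  1.00000000e+00]]
```

View pics/s0.png

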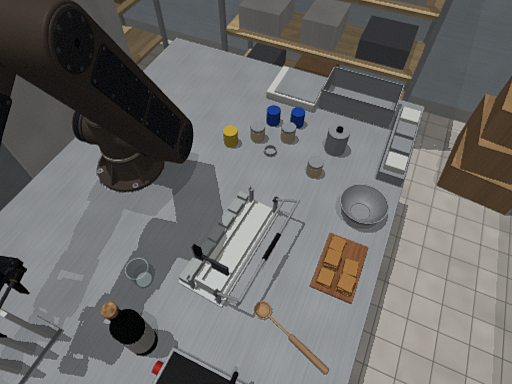

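View pics/d0.png

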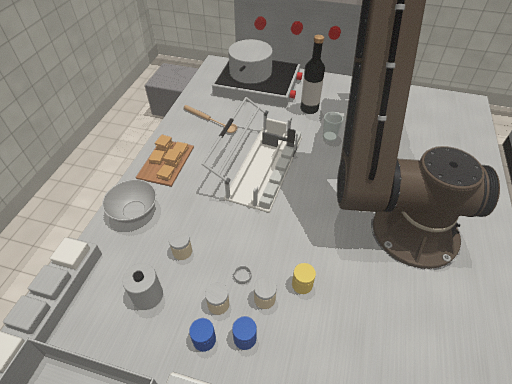

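The scene shows three cream jars at (258,132), (288,133) and (315,168). Blue look-alikes are at (273,115) and (297,117), and a yellow one is at (231,136). The carrier is at about (240,250), with the black tab near (200,255) and the sleeve at (272,246). The side view agrees: jars at (180,246), (217,299) and (264,293), and nothing hidden near the base.

Run:
```python
from h import *
for n,js in(('scene',[(258,130),(288,131),(315,166),(231,132),(270,151),(337,140),(140,275)]),('side',[(264,287),(217,293),(180,241),(304,271),(242,274),(141,285),(333,128)])):
  P=np.load(f'/tmp/{n}.npy')
  for u,v in js:
    p=P[v,u]; m=(abs(P[...,2]-p[2])<4)&(np.hypot(P[...,0]-p[0],P[...,1]-p[1])<50)
    q=P[m]; print(n,(u,v),p.round(),'centre',((q.min(0)+q.max(0))/2).round(),'size',(q.max(0)-q.min(0)).round()[:2])
  im=cv2.imread('pics/'+('s0' if n=='scene' else 'd0')+'.png')
  box=(170,180,310,310) if n=='scene' else (190,90,310,215)
  x0,y0,x1,y1=box
  cv2.imwrite(f'pics/{n}crop.png',cv2.resize(im[y0:y1,x0:x1],None,fx=4.6,fy=4.6,interpolation=cv2.INTER_CUBIC))
  m=(P[...,2]>4)&(P[...,2]<13)&(im.min(-1)>150); v,u=np.nonzero(m); k=(u>x0)&(u<x1)&(v>y0)&(v<y1)
  q=P[v[k],u[k]][:,:2]; r=cv2.minAreaRect(q.astype(np.float32)); print('floor',r,len(q))
  m=(P[...,2]>20)&(P[...,2]<135)&(im.max(-1)<45)
  v,u=np.nonzero(m); k=(u>x0)&(u<x1)&(v>y0)&(v<y1)
  q=P[v[k],u[k]]; 
  for lo,hi in((35,75),(75,115),(115,135)):
    print(n,'dark',lo,np.median(q[(q[:,2]>lo)&(q[:,2]<hi)],0) )
```

```text
scene (258, 130) [387. 303.  69.] centre [376. 322.  69.] size [52. 54.]
scene (288, 131) [491. 351.  64.] centre [486. 369.  64.] size [54. 55.]
scene (315, 166) [642. 231.  64.] centre [637. 248.  64.] size [54. 56.]
scene (231, 132) [297. 253.  67.] centre [290. 255.  67.] size [56. 55.]
scene (270, 151) [448. 283.  -1.] centre [449. 283.  -1.] size [97. 99.]
scene (337, 140) [678. 357.  91.] centre [674. 371.  91.] size [74. 32.]
scene (140, 275) [ 286. -355.    6.] centre [ 289. -356.    6.] size [94. 94.]
floor ((402.69281005859375, -137.88693237304688), (373.3978271484375, 339.80474853515625), 85.68508911132812) 1871
scene dark 35 [ 480.74119701 -243.92157913   56.41655195]
scene dark 75 [ 435.8592734  -239.92585524   97.42118144]
scene dark 115 [ 638.45806294 -159.82415444  133.99144706]
side (264, 287) [380. 328.  68.] centre [378. 328.  68.] size [54. 57.]
side (217, 293) [485. 376.  70.] centre [488. 375.  70.] size [55. 56.]
side (180, 241) [632. 261.  69.] centre [639. 254.  69.] size [54. 55.]
side (304, 271) [293. 259.  69.] centre [292. 262.  69.] size [54. 55.]
side (242, 274) [454. 276.   3.] centre [454. 276.   3.] size [98. 98.]
side (141, 285) [660. 418.  99.] centre [672. 405.  99.] size [75. 72.]
side (333, 128) [ 299. -327.   67.] centre [ 304. -348.   68.] size [59. 52.]
floor ((573.2437744140625, -252.31332397460938), (468.0894470214844, 674.7217407226562), 20.752187728881836) 2030
side dark 35 [ 533.36960703 -500.47749044   53.41874252]
side dark 75 [ 421.33908068 -227.13457299   91.73738434]
side dark 115 [ 629.77291108 -150.27865723  133.99448786]
```

View pics/scenecrop.png

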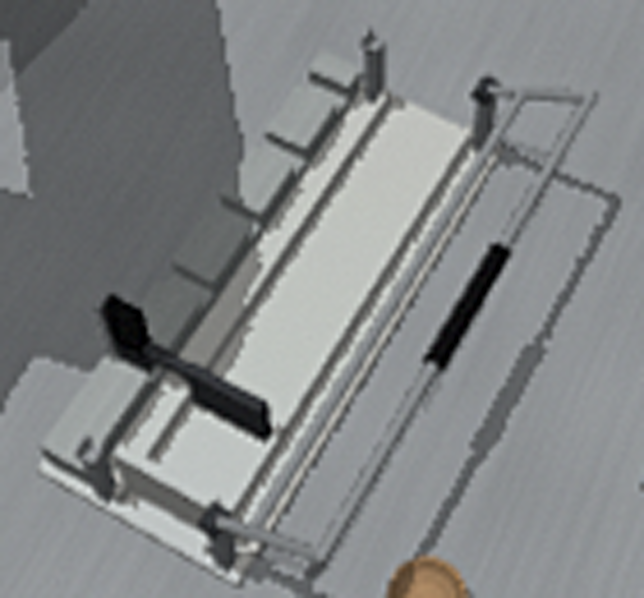

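The crop shows the rail on the robot's side. The stop sits at the near (fixed) end, with its tab top at about (125,320). The four post tops are at (370,40), (487,85), (95,450) and (215,515) in crop pixels. Next I intersect these with z=84.

```bash
cat >> h.py <<'E'
def ray(c,u,v,z):
    M=cv2.Rodrigues(np.array(c['rvec'],float))[0]; t=np.array(c['tvec'],float).ravel()
    o=-M.T@t; d=M.T@np.array([(u-c['cx'])/c['fx'],(v-c['cy'])/c['fy'],1]); return o+d*(z-o[2])/d[2]
E
python3 - <<'E'
from h import *
c=env.read_camera('scene')
loc=np.array([[-45,178],[47,178],[-45,-178],[47,-178]],float)
w=np.array([ray(c,170+a/4.6,180+b/4.6,84)[:2] for a,b in[(372,42),(487,85),(95,450),(215,515)]])
a=loc-loc.mean(0);b=w-w.mean(0)
th=np.arctan2((a[:,0]*b[:,1]-a[:,1]*b[:,0]).sum(),(a*b).sum());Rt=np.array([[np.cos(th),-np.sin(th)],[np.sin(th),np.cos(th)]])
o=w.mean(0)-Rt@loc.mean(0);print('carrier',o,th);print('res',w-(loc@Rt.T+o))
for n,p in dict(tab=(-75,-96),n3=(-75,28),bar=(-45,0),s1=(0,-134),s2=(0,-72),s3=(0,-10)).items():print(n,Rt@p+o)
print('tab seen',ray(c,170+125/4.6,180+320/4.6,104))
E
```

```text
carrier [ 514.08495349 -144.96783056] -0.07266727622017743
res [[ 1.37813145 -4.16480757]
 [-0.501248    2.60883054]
 [ 2.23407996  0.07039917]
 [-3.11096341  1.48557786]]
tab [ 432.31296577 -235.26922604]
n3 [ 441.31577986 -111.59647504]
bar [ 469.20371321 -141.70068029]
s1 [ 504.35610601 -278.61419051]
s2 [ 508.85751305 -216.77781501]
s3 [ 513.3589201  -154.94143951]
tab seen [ 438.63562343 -242.20075939  104.        ]
```

Run:
```python
from h import *
c=env.read_camera('scene');P=np.load('/tmp/scene.npy');Q=np.load('/tmp/side.npy')
for u,v in[(140,340),(125,328),(112,312),(205,368)]:print('scene',(u,v),P[v,u].round())
for u,v in[(312,90),(316,60),(319,40),(312,105)]:print('side',(u,v),Q[v,u].round())
```

```text
scene (140, 340) [ 443. -522.  131.]
scene (125, 328) [ 426. -520.  211.]
scene (112, 312) [ 420. -512.  302.]
scene (205, 368) [ 604. -503.   57.]
side (312, 90) [ 404. -473.  111.]
side (316, 60) [ 406. -491.  223.]
side (319, 40) [ 405. -490.  297.]
side (312, 105) [ 396. -468.   47.]
```

Bottle at (415,-500), about 310 mm tall, so I go round it on the base side.

```bash
python3 -m pendant '[[[0.6,0.11,-0.145,-0.02,-0.15],[0.6,0.11,-0.145,-0.02,-0.3],[0.6,0.11,-0.145,-0.02,-0.45],[0.6,0.11,-0.145,-0.02,-0.6],[0.6,0.395,-0.301,-0.03,-0.75],[0.6,0.395,-0.301,-0.03,-0.9],[0.6,0.395,-0.301,-0.03,-1.05],[0.6,0.395,-0.301,-0.03,-1.214]]]'
```

```text
t: 1.05
eef_pos: [382.6, -287.2, 214.2]
tcp_rot: [3.141, 0.0, 1.49]
ft_force: [0.6, -0.4, -0.2]
opening: 0.598
```

```bash
python3 -m pendant '[[[0.6,0.07,0.081,0,0],[0.6,0.07,0.081,0,0],[0.6,0.07,0.081,0,0],[0.6,0.07,0.081,0,0],[0.6,0.07,0.081,0,0],[0.6,0.07,0.081,0,0],[0.6,0.07,0.081,0,0],[0.6,0.07,0.081,0,0]]]'
python3 - <<'E'
from h import *
c=shot('wrist','w1'); print(env.state()['eef_pos'],env.state()['tcp_rot'],c['fx'])
E
```

```text
t: 1.85
eef_pos: [467.7, -226.8, 214.0]
tcp_rot: [3.141, 0.0, 1.482]
ft_force: [0.6, -0.6, -0.6]
opening: 0.601
[ 467.85205625 -226.6483912   214.00159587] [3.14139873e+00 1.92362010e-04 1.48261438e+00] 295.8686154583888
```

View pics/w1.png

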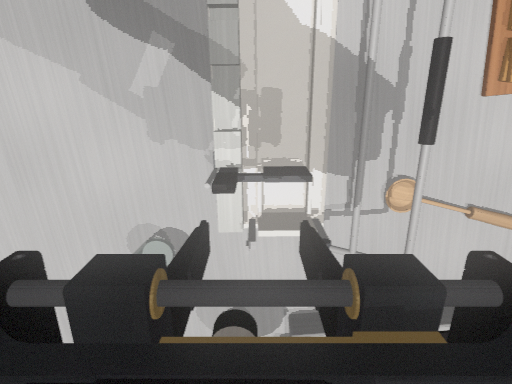

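The wrist view has carrier +y up. The tab top is at (226,172), the plate spans (240–311,174), teeth are at v=130, 65 and 5, and the sleeve runs (440,40)–(429,142).

Run:
```python
from h import *
P=np.load('/tmp/wrist.npy');im=cv2.imread('pics/w1.png')
def rep(n,m):
    q=P[m]; print(n,len(q),'min',q.min(0).round(1),'max',q.max(0).round(1),'med',np.median(q,0).round(1))
v,u=np.mgrid[:384,:512]
d=im.max(-1)<70
rep('tabtop',(u>205)&(u<245)&(v>155)&(v<200)&d&(P[...,2]>96)&(P[...,2]<112))
rep('plate',(u>245)&(u<315)&(v>160)&(v<190)&d&(P[...,2]>58)&(P[...,2]<74))
m=(u>415)&(u<460)&(v>30)&(v<150)&d&(P[...,2]>90);rep('sleeve',m)
q=P[m];vx,vy,vz,*_=cv2.fitLine(q.astype(np.float32),cv2.DIST_HUBER,0,.01,.01).ravel();print('dir',vx,vy,vz,np.arctan2(-vx,vy))
# teeth tops / rail edges
for rng in((20,32),(32,42)):
  for n,bx in dict(rail=(190,245,0,165),wallL=(236,270,0,165),wallR=(300,340,0,165)).items():
    m=(u>bx[0])&(u<bx[1])&(v>bx[2])&(v<bx[3])&(P[...,2]>rng[0])&(P[...,2]<rng[1])
    if m.sum()>20:
      q=P[m]; l=cv2.fitLine(q[:,:2].astype(np.float32),cv2.DIST_HUBER,0,.01,.01).ravel();l=l*np.sign(l[1]) if 0 else l
      a=np.arctan(-l[0]/l[1]); print(rng,n,m.sum(),'yaw',a.round(4),'x at y=-144:',(l[2]+l[0]/l[1]*(-144-l[3])).round(1))
cv2.imwrite('pics/w1c.png',cv2.resize(im[0:250,180:380],None,fx=2.4,fy=2.4))
for p in[(228,130),(225,65),(285,40),(285,120),(238,40)]:print(p,P[p[1],p[0]].round(1))
```

```text
Traceback (most recent call last):
ValueError: zero-size array to reduction operation minimum which has no identity
```

Run:
```python
from h import *
P=np.load('/tmp/wrist.npy');im=cv2.imread('pics/w1.png')
for p in[(226,172),(225,186),(280,174),(437,80),(285,40),(285,120),(238,40),(150,100),(228,100),(315,60)]:print(p,P[p[1],p[0]].round(1),im[p[1],p[0]])
v,u=np.mgrid[:384,:512]
z=P[...,2]
for n,bx in dict(tab=(205,245,155,200),plate=(245,315,160,190),sleeve=(415,460,30,150),rail=(200,236,0,160),wallR=(300,330,0,160),wallL=(238,262,0,160)).items():
  m=(u>bx[0])&(u<bx[1])&(v>bx[2])&(v<bx[3]); h,e=np.histogram(z[m],bins=range(-20,160,10)); print(n,h)
```

```text
(226, 172) [ 433.7 -226.8   53.7] [83 84 85]
(225, 186) [ 436.7 -230.3  103.5] [90 91 92]
(280, 174) [ 500.  -234.1   58.2] [93 93 95]
(437, 80) [ 635.3 -141.6  138.1] [76 74 78]
(285, 40) [520.2 -78.    8.6] [186 191 194]
(285, 120) [ 514.8 -174.1    6.6] [182 188 192]
(238, 40) [463.5 -77.6  36.3] [146 150 151]
(150, 100) [ 338.4 -132.8    0.5] [174 175 176]
(228, 100) [ 444.4 -142.    35.4] [143 148 148]
(315, 60) [ 552.7 -105.7   26.7] [182 189 191]
tab [  0 156 191  23  70 589  38  60 109  62  68  80 263   0   0   0   0]
plate [  0   0 900  67 246  89  90 128 475   0   0   0   0   0   0   0   0]
sleeve [   0 1805 1361    0    0    0    0    0    0    0    0    0    0    0
   82 1961    0]
rail [   0  944  718  505  482 2902    0    0    0    0    0    0    0    0
    0    0    0]
wallR [   0   27 3516  253  794    0    0    0    0    0    0    0    0    0
    0    0    0]
wallL [   0    0 2727   94  697  125    0    0    0    0    0    0    0    0
    0    0    0]
```

Run:
```python
from h import *
P=np.load('/tmp/wrist.npy');v,u=np.mgrid[:384,:512];z=P[...,2]
def box(a,b,c,d,lo,hi):return P[(u>a)&(u<b)&(v>c)&(v<d)&(z>lo)&(z<hi)]
def rep(n,q): print(n,len(q),np.percentile(q,3,axis=0).round(1),np.percentile(q,97,axis=0).round(1),'med',np.median(q,0).round(1))
rep('tab',box(205,245,155,200,99,110)); rep('plate',box(245,315,160,190,60,72))
def line(n,q):
  l=cv2.fitLine(q[:,:2].astype(np.float32),cv2.DIST_HUBER,0,.01,.01).ravel(); k=l[0]/l[1]
  print(n,len(q),'yaw',np.arctan(-k).round(4),'x at y=-144',(l[2]+k*(-144-l[3])).round(1),'zmed',np.median(q[:,2]).round(1))
line('sleeve',box(415,460,30,150,120,150)); rep('sleeve',box(415,460,30,150,120,150))
line('wallL',box(238,262,0,155,22,31)); line('wallR',box(300,330,0,160,22,31)); line('rail',box(200,236,0,160,32,42))
q=box(200,236,0,160,32,42); 
h,e=np.histogram(q[:,1],bins=np.arange(-240,0,4)); print(list(zip(e[:-1].astype(int),h)))
```

```text
tab 276 [ 422.7 -238.4   99.7] [ 446.7 -226.5  104.9] med [ 434.9 -231.8  103.6]
plate 475 [ 460.3 -243.    61.8] [ 535.5 -231.8   67.1] med [ 498.2 -237.1   65.2]
sleeve 2043 yaw -0.0805 x at y=-144 635.5 zmed 136.3
sleeve 2043 [ 628.8 -197.   129.6] [ 643.7 -106.9  138.7] med [ 635.2 -148.7  136.3]
wallL 650 yaw -0.0766 x at y=-144 481.8 zmed 25.9
wallR 742 yaw -0.0805 x at y=-144 551.0 zmed 25.7
rail 2888 yaw -0.0932 x at y=-144 438.8 zmed 35.8
[(np.int64(-240), np.int64(0)), (np.int64(-236), np.int64(0)), (np.int64(-232), np.int64(0)), (np.int64(-228), np.int64(0)), (np.int64(-224), np.int64(0)), (np.int64(-220), np.int64(0)), (np.int64(-216), np.int64(40)), (np.int64(-212), np.int64(65)), (np.int64(-208), np.int64(67)), (np.int64(-204), np.int64(64)), (np.int64(-200), np.int64(69)), (np.int64(-196), np.int64(68)), (np.int64(-192), np.int64(71)), (np.int64(-188), np.int64(70)), (np.int64(-184), np.int64(73)), (np.int64(-180), np.int64(37)), (np.int64(-176), np.int64(0)), (np.int64(-172), np.int64(0)), (np.int64(-168), np.int64(0)), (np.int64(-164), np.int64(57)), (np.int64(-160),
[... 501 characters left out ...]
64(-96), np.int64(96)), (np.int64(-92), np.int64(99)), (np.int64(-88), np.int64(99)), (np.int64(-84), np.int64(99)), (np.int64(-80), np.int64(105)), (np.int64(-76), np.int64(109)), (np.int64(-72), np.int64(101)), (np.int64(-68), np.int64(110)), (np.int64(-64), np.int64(106)), (np.int64(-60), np.int64(112)), (np.int64(-56), np.int64(27)), (np.int64(-52), np.int64(0)), (np.int64(-48), np.int64(0)), (np.int64(-44), np.int64(9)), (np.int64(-40), np.int64(101)), (np.int64(-36), np.int64(4)), (np.int64(-32), np.int64(0)), (np.int64(-28), np.int64(0)), (np.int64(-24), np.int64(0)), (np.int64(-20), np.int64(0)), (np.int64(-16), np.int64(0)), (np.int64(-12), np.int64(0)), (np.int64(-8), np.int64(0))]
```

Notch gaps at world y of -171.5, -110 and -48.5 agree with tab top (434.8,-232.3,104). That puts the carrier at about (516.8,-142.8), yaw -0.0785. Next I grasp the tab.

```bash
python3 -m pendant '[[[0.6,-0.0085,-0.0325,0.02,-0.01],[0.6,-0.0085,-0.0325,0.07,-0.01],[0.6,-0.0085,-0.0325,0.12,-0.01],[0.6,-0.0085,-0.0325,0.142,-0.01],[0.6,-0.0085,-0.0325,0.142,-0.01],[0.0,-0.0085,-0.0325,0.142,-0.01],[0.0,-0.0085,-0.0325,0.142,-0.01],[0.0,-0.0085,-0.0325,0.142,-0.01]]]'; python3 -m pendant '[[[0,0,0,0,0],[0,0,0,0,0],[0,0,0,-0.008,0],[0,0,0,-0.016,0],[0,0,0,-0.024,0],[0,0,0,-0.024,0],[0,0,0,-0.024,0],[0,0,0,-0.024,0]]]'
```

```text
t: 2.7
eef_pos: [435.8, -232.2, 73.3]
tcp_rot: [3.139, 0.001, 1.494]
ft_force: [0.0, -0.2, -0.3]
opening: 0.401
t: 3.5
eef_pos: [433.3, -230.9, 95.8]
tcp_rot: [-3.138, -0.001, 1.494]
ft_force: [-7.2, -0.3, -1.4]
opening: 0.263
```

```bash
python3 -m pendant '[[[0,0.02,0,0,0],[0,0.042,0,0,0],[0,0.064,0,0,0],[0,0.086,0,0,0],[0,0.108,0,0,0],[0,0.124,0,0,0],[0,0.124,0,0,0],[0,0.124,0,0,0]]]'; python3 -m pendant '[[[0,0,0,0.01,0],[0,0,0,0.018,0],[0,0,0,0.023,0],[0,0,0,0.023,0],[0,0,0,0.023,0],[0,0,0,0.023,0],[0.6,0,0,0.023,0],[0.6,0,0,0.023,0]]]'; python3 -m pendant '[[[0.6,0,0,0,0],[0.6,0,0,-0.05,0],[0.6,0,0,-0.1,0],[0.6,0,0.02,-0.14,0],[0.6,0,0.02,-0.14,0],[0.6,0,0.02,-0.14,0],[0.6,0,0.02,-0.14,0],[0.6,0,0.02,-0.14,0]]]'
python3 - <<'E'
from h import *
c=shot('wrist','w2'); print(env.state()['eef_pos'],env.state()['tcp_rot'],c['fx'])
P=c['P']; o=np.array([516.8,-142.8]);a=-.0785;Rt=np.array([[np.cos(a),-np.sin(a)],[np.sin(a),np.cos(a)]])
L=P.copy();L[...,:2]=(P[...,:2]-o)@Rt
def q(x0,x1,y0,y1,z0,z1):
  m=(L[...,0]>x0)&(L[...,0]<x1)&(L[...,1]>y0)&(L[...,1]<y1)&(L[...,2]>z0)&(L[...,2]<z1);r=L[m];print(len(r),r.min(0).round(1),r.max(0).round(1),np.median(r,0).round(1))
q(-90,-55,0,60,92,125);q(-30,30,0,60,50,90)
E
```

```text
t: 4.3
eef_pos: [443.0, -107.0, 95.8]
tcp_rot: [-3.138, -0.001, 1.495]
ft_force: [-4.7, 2.3, -0.6]
opening: 0.266
t: 5.1
eef_pos: [445.1, -108.3, 73.3]
tcp_rot: [3.14, 0.0, 1.494]
ft_force: [0.2, -0.2, 0.6]
opening: 0.377
t: 5.9
eef_pos: [463.9, -109.4, 211.7]
tcp_rot: [-3.139, -0.001, 1.494]
ft_force: [0.3, -0.2, -0.8]
opening: 0.6
[ 464.03855702 -109.50004765  211.8400128 ] [-3.13957971e+00 -5.22292583e-04  1.49363766e+00] 295.8686154583888
311 [-88.   23.2  92.8] [-62.2  34.8 106. ] [-75.   30.3 103.4]
464 [-29.7  24.5  50.1] [28.8 32.8 68.3] [-0.9 29.9 65.5]
```

The stop is seated in notch 3: tab top at 103.4 mm as before, carrier y about 29. Next I look at the jars.

```bash
python3 -m pendant '[[[0.8,0.332,0.031,-0.02,0],[0.8,0.332,0.031,-0.02,0],[0.8,0.332,0.031,-0.02,0],[0.8,0.332,0.031,-0.02,0],[0.8,0.332,0.031,-0.02,0],[0.8,0.332,0.031,-0.02,0],[0.8,0.332,0.031,-0.02,0],[0.8,0.332,0.031,-0.02,0]]]';  python3 -m pendant '[[[0.8,0,0,0,0],[0.8,0,0,0,0],[0.8,0,0,0,0],[0.8,0,0,0,0],[0.8,0,0,0,0],[0.8,0,0,0,0],[0.8,0,0,0,0],[0.8,0,0,0,0]]]'
cat >> h.py <<'E'
def blobs(c,zlo=58,zhi=80,box=(250,850,80,560)):
    P=c['P'];z=P[...,2]
    m=((z>zlo)&(z<zhi)&(P[...,0]>box[0])&(P[...,0]<box[1])&(P[...,1]>box[2])&(P[...,1]<box[3])).astype(np.uint8)
    n,l,st,ce=cv2.connectedComponentsWithStats(m)
    for i in range(1,n):
        if st[i,4]>150:
            q=P[l==i]; print('px',ce[i].round(),st[i,4],'c',((np.percentile(q,1,axis=0)+np.percentile(q,99,axis=0))/2).round(1),'size',np.ptp(q,axis=0).round(),'col',c['image'][l==i].mean(0).round())
E
python3 - <<'E'
from h import *
c=shot('wrist','w3'); print(env.state()['t'],env.state()['eef_pos'],env.state()['tcp_rot'])
blobs(c)
E
```

```text
t: 6.75
eef_pos: [521.0, 222.5, 231.8]
tcp_rot: [-3.141, -0.0, 1.497]
ft_force: [-0.9, -1.5, -0.8]
opening: 0.797
t: 7.55
eef_pos: [521.1, 219.0, 232.9]
tcp_rot: [3.142, 0.0, 1.494]
ft_force: [-0.1, 0.1, 0.1]
opening: 0.803
7.6 [521.06448963 219.01378659 232.85035161] [3.14154543e+00 8.90922176e-05 1.49383834e+00]
px [127.   2.] 163 c [399.4 412.4  63.7] size [32.  6. 12.] col [152.  99.  77.]
px [361.  20.] 408 c [658.9 378.7  68.9] size [48. 37. 22.] col [118. 119. 120.]
px [214.  34.] 2235 c [489.4 373.9  66.1] size [55. 55. 13.] col [197. 198. 199.]
px [125.  86.] 2005 c [379.8 327.8  64.6] size [56. 55. 13.] col [163. 164. 166.]
px [349. 133.] 1728 c [639.7 253.9  64.8] size [55. 56. 12.] col [150. 151. 152.]
px [ 68. 148.] 1754 c [294.1 262.1  64.3] size [56. 55. 13.] col [ 74. 137. 157.]
px [465. 192.] 522 c [804.3 158.1  59.7] size [ 86. 156.   4.] col [178. 179. 180.]
```

View pics/w3.png

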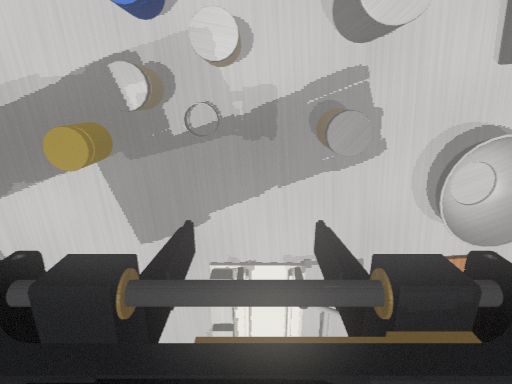

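Jars: C at px (349,133) = (639.7,253.9), A at (125,86) = (379.8,327.8), B at (214,34) = (489.4,373.9). The cutter is at px (202,119). I grasp C.

```bash
python3 -m pendant '[[[0.8,0.044,0.116,0.02,0],[0.8,0.044,0.116,0.03,0],[0.8,0.044,0.116,0.06,0],[0.8,0.044,0.116,0.08,0],[0.8,0.044,0.116,0.125,0],[0.8,0.044,0.116,0.17,0],[0.8,0.044,0.116,0.196,0],[0.8,0.044,0.116,0.196,0]]]'; python3 -m pendant '[[[0,0,0,0,0],[0,0,0,0,0],[0,0,0,0,0],[0,0,0,0,0],[0,0,0,-0.05,0],[0,0,0,-0.1,0],[0,0,0,-0.13,0],[0,0,0,-0.13,0]]]'
```

```text
t: 8.4
eef_pos: [638.1, 253.4, 32.8]
tcp_rot: [-3.135, 0.002, 1.494]
ft_force: [-1.3, -0.2, 0.3]
opening: 0.8
t: 9.2
eef_pos: [641.9, 254.6, 172.5]
tcp_rot: [3.134, -0.003, 1.494]
ft_force: [-0.2, 0.2, -2.5]
opening: 0.574
```

```bash
python3 -m pendant '[[[0,-0.02,-0.005,-0.045,0],[0,-0.535,-0.0924,-0.055,0],[0,-0.535,-0.0924,-0.055,0],[0,-0.535,-0.0924,-0.055,0],[0,-0.535,-0.0924,-0.055,0],[0,-0.535,-0.0924,-0.055,0],[0,-0.535,-0.0924,-0.055,0],[0,-0.535,-0.0924,-0.055,0]]]'
python3 - <<'E'
from h import *
o=np.array([516.8,-142.8]);a=-.0785;s=env.state();ps=s['tcp_rot'][2]
print(s['eef_pos'],ps)
t=o+np.array([.0784,.9969])*-130; d=t-s['eef_pos'][:2]; print(t,d@[np.cos(ps),np.sin(ps)],d@[np.sin(ps),-np.cos(ps)])
E
```

```text
t: 10.0
eef_pos: [547.4, -106.7, 217.6]
tcp_rot: [-3.14, -0.0, 1.494]
ft_force: [0.7, -0.1, -3.0]
opening: 0.572
[ 547.37797226 -106.73064336  217.6248691 ] 1.4939085583441019
[ 506.608 -272.397] -168.3085350424616 -27.924351249206047
```

```bash
python3 -m pendant '[[[0,-0.04,-0.007,0,0],[0,-0.08,-0.014,0,0],[0,-0.12,-0.02,0,0],[0,-0.16,-0.027,0,0],[0,-0.165,-0.028,0,0],[0,-0.165,-0.028,0,0],[0,-0.165,-0.028,0,0],[0,-0.165,-0.028,0,0]]]'
```

```text
t: 10.8
eef_pos: [508.3, -266.3, 218.3]
tcp_rot: [-3.141, -0.0, 1.495]
ft_force: [0.2, -0.1, -2.1]
opening: 0.575
```

```bash
python3 -m pendant '[[[0,-0.0062,-0.0012,0.02,0],[0,-0.0062,-0.0012,0.065,0],[0,-0.0062,-0.0012,0.11,0],[0,-0.0062,-0.0012,0.15,0],[0,-0.0062,-0.0012,0.155,0],[0,-0.0062,-0.0012,0.16,0],[0,-0.0062,-0.0012,0.16,0],[0,-0.0062,-0.0012,0.16,0]]]'
```

```text
t: 11.6
eef_pos: [507.3, -273.9, 60.4]
tcp_rot: [3.139, 0.002, 1.494]
ft_force: [-0.6, -0.2, -2.6]
opening: 0.572
```

```bash
python3 -m pendant '[[[0,0,0,0.005,0],[0,0,0,0.01,0],[0,0,0,0.0125,0],[0,0,0,0.0125,0],[0,0,0,0.0125,0],[0,0,0,0.0125,0],[0,0,0,0.0125,0],[0,0,0,0.0125,0]]]'
```

```text
t: 12.4
eef_pos: [506.4, -274.0, 46.8]
tcp_rot: [3.141, 0.001, 1.494]
ft_force: [-3.7, -1.1, 6.3]
opening: 0.573
```

```bash
python3 -m pendant '[[[0.8,0,0,0,0],[0.8,0,0,0,0],[0.8,0,0,-0.0,0],[0.8,0,0,-0.04,0],[0.8,0,0,-0.085,0],[0.8,0,0,-0.13,0],[0.8,0,0,-0.17,0],[0.8,0.0,0,-0.17,0]]]'; python3 -m pendant '[[[0.8,0.05,0,0,0],[0.8,0.1,0,0,0],[0.8,0.15,0,0,0],[0.8,0.15,0,0,0],[0.8,0.15,0,0,0],[0.8,0.15,0,0,0],[0.8,0.15,0,0,0],[0.8,0.15,0,0,0]]]'
cat >> h.py <<'E'
def local(P,o=(516.8,-142.8),a=-.0785):
    Rt=np.array([[np.cos(a),-np.sin(a)],[np.sin(a),np.cos(a)]]); L=P.copy(); L[...,:2]=(P[...,:2]-np.array(o))@Rt; return L
E
python3 - <<'E'
from h import *
s=env.state();print(s['t'],s['eef_pos'],s['tcp_rot'])
c=shot('wrist','w4');c['P']=local(c['P']);blobs(c,68,84,(-45,45,-165,40))
c=shot('side');blobs(c);c=shot('scene');blobs(c)
E
```

```text
t: 13.2
eef_pos: [508.1, -274.5, 221.4]
tcp_rot: [3.134, 0.004, 1.494]
ft_force: [1.2, 0.6, -0.6]
opening: 0.802
t: 14.0
eef_pos: [517.8, -125.0, 215.8]
tcp_rot: [-3.141, 0.0, 1.492]
ft_force: [0.7, 0.3, 0.6]
opening: 0.799
14.0 [ 517.80337415 -125.00700111  215.79987997] [-3.14125538e+00  6.40252891e-05  1.49221096e+00]
px [254. 272.] 528 c [  -0.  -115.5   72.8] size [53. 24. 11.] col [165. 166. 168.]
px [304. 273.] 376 c [291.8 262.8  66.1] size [54. 56. 15.] col [107. 190. 211.]
px [265. 288.] 404 c [378.  328.4  65.6] size [55. 56. 14.] col [183. 188. 189.]
px [216. 294.] 417 c [487.7 375.5  66. ] size [55. 55. 14.] col [185. 189. 190.]
px [244. 328.] 500 c [398.1 438.3  65.8] size [55. 56. 15.] col [186. 122.  89.]
px [201. 330.] 499 c [490.5 468.6  66.7] size [55. 55. 15.] col [186. 119.  85.]
```

Jar C is in the lane at x≈0; A and B have not moved. Next is B.

```bash
python3 -m pendant '[[[0.8,0.495,-0.0675,0,0],[0.8,0.495,-0.0675,0,0],[0.8,0.495,-0.0675,0,0],[0.8,0.495,-0.0675,0,0],[0.8,0.495,-0.0675,0,0],[0.8,0.495,-0.0675,0,0],[0.8,0.495,-0.0675,0,0],[0.8,0.495,-0.0675,0,0]]]'; python3 -m pendant '[[[0.8,0.099,-0.0135,0,0],[0.8,0.099,-0.0135,0,0],[0.8,0.099,-0.0135,0,0],[0.8,0.099,-0.0135,0.01,0],[0.8,0.099,-0.0135,0.02,0],[0.8,0.099,-0.0135,0.03,0],[0.8,0.099,-0.0135,0.03,0],[0.8,0.099,-0.0135,0.03,0]]]'
python3 - <<'E'
from h import *
s=env.state();print(s['t'],s['eef_pos'],s['tcp_rot'])
c=shot('wrist');blobs(c)
E
```

```text
t: 14.95
eef_pos: [494.2, 277.2, 216.2]
tcp_rot: [3.141, -0.0, 1.494]
ft_force: [0.3, -0.6, 0.7]
opening: 0.799
t: 15.75
eef_pos: [489.0, 374.3, 185.9]
tcp_rot: [-3.141, 0.0, 1.493]
ft_force: [0.0, 0.6, 0.8]
opening: 0.798
15.75 [489.00317971 374.31737094 185.86085422] [-3.14125451e+00  3.73145587e-04  1.49261661e+00]
px [249.  88.] 2479 c [492.3 467.9  67.8] size [55. 55.  6.] col [212. 144. 109.]
px [164. 125.] 2312 c [399.9 438.1  64.7] size [56. 55. 12.] col [197. 131.  99.]
px [399. 132.] 674 c [654.5 405.3  68.9] size [41. 74. 22.] col [117. 118. 119.]
px [253. 177.] 1958 c [489.1 375.5  65. ] size [55. 55. 12.] col [153. 154. 155.]
px [161. 221.] 1593 c [379.4 329.7  64.2] size [55. 55. 12.] col [151. 152. 154.]
```

```bash
python3 -m pendant '[[[0.8,0.001,0,0.045,0],[0.8,0.001,0,0.09,0],[0.8,0.001,0,0.13,0],[0.8,0.001,0,0.149,0],[0.8,0.001,0,0.149,0],[0,0.001,0,0.149,0],[0,0.001,0,0.149,0],[0,0.001,0,0.149,0]]]'; python3 -m pendant '[[[0,0,0,0,0],[0,0,0,0,0],[0,0,0,-0.04,0],[0,0,0,-0.09,0],[0,0,0,-0.14,0],[0,0,0,-0.185,0],[0,0,0,-0.185,0],[0,0,0,-0.185,0]]]'
```

```text
t: 16.6
eef_pos: [489.3, 376.5, 38.6]
tcp_rot: [3.14, -0.001, 1.494]
ft_force: [-1.6, -0.2, 1.5]
opening: 0.605
t: 17.4
eef_pos: [488.7, 376.0, 222.7]
tcp_rot: [3.14, -0.001, 1.494]
ft_force: [0.1, -1.0, -2.5]
opening: 0.574
```

```bash
python3 -m pendant '[[[0,-0.585,0.0677,0,0],[0,-0.585,0.0677,0,0],[0,-0.585,0.0677,0,0],[0,-0.585,0.0677,0,0],[0,-0.585,0.0677,0,0],[0,-0.585,0.0677,0,0],[0,-0.585,0.0677,0,0],[0,-0.585,0.0677,0,0]]]'; python3 -m pendant '[[[0,-0.04,0.0046,0,0],[0,-0.08,0.0092,0,0],[0,-0.12,0.0138,0,0],[0,-0.16,0.0184,0,0],[0,-0.188,0.0218,0,0],[0,-0.188,0.0218,0,0],[0,-0.188,0.0218,0,0],[0,-0.188,0.0218,0,0]]]'
```

```text
t: 18.2
eef_pos: [502.9, -25.5, 220.4]
tcp_rot: [-3.139, -0.0, 1.494]
ft_force: [0.7, -0.6, -2.1]
opening: 0.577
t: 19.0
eef_pos: [510.9, -211.7, 221.2]
tcp_rot: [-3.14, -0.001, 1.494]
ft_force: [-0.4, 0.7, -1.4]
opening: 0.573
```

```bash
python3 -m pendant '[[[0,-0.001,0.0005,0.04,0],[0,-0.001,0.0005,0.08,0],[0,-0.001,0.0005,0.12,0],[0,-0.001,0.0005,0.145,0],[0,-0.001,0.0005,0.16,0],[0,-0.001,0.0005,0.16,0],[0,-0.001,0.0005,0.16,0],[0,-0.001,0.0005,0.16,0]]]'; python3 -m pendant '[[[0,0,0,0.005,0],[0,0,0,0.01,0],[0,0,0,0.0135,0],[0,0,0,0.0135,0],[0,0,0,0.0135,0],[0,0,0,0.0135,0],[0,0,0,0.0135,0],[0,0,0,0.0135,0]]]'
```

```text
t: 19.8
eef_pos: [512.3, -213.6, 63.2]
tcp_rot: [3.14, 0.001, 1.494]
ft_force: [-0.2, -1.1, -2.3]
opening: 0.575
t: 20.6
eef_pos: [511.8, -213.8, 48.7]
tcp_rot: [3.141, 0.0, 1.494]
ft_force: [-0.8, 0.7, -1.7]
opening: 0.571
```

```bash
python3 -m pendant '[[[0,0,0,0.002,0],[0,0,0,0.002,0],[0.8,0,0,0.002,0],[0.8,0,0,0.002,0],[0.8,0,0,0.002,0],[0.8,0,0,-0.04,0],[0.8,0,0,-0.085,0],[0.8,0,0,-0.13,0]]]'; python3 -m pendant '[[[0.8,0.05,0,-0.03,0],[0.8,0.1,0,-0.04,0],[0.8,0.15,0,-0.04,0],[0.8,0.2,0,-0.04,0],[0.8,0.25,0,-0.04,0],[0.8,0.3,0,-0.04,0],[0.8,0.35,0,-0.04,0],[0.8,0.4,0,-0.04,0]]]'
python3 - <<'E'
from h import *
s=env.state();print(s['t'],s['eef_pos'],s['tcp_rot'])
c=shot('side');blobs(c)
c['P']=local(c['P']);print('lane');blobs(c,66,84,(-45,45,-165,40))
cv2.imwrite('pics/d5.png',cv2.resize(c['image'][80:320,120:340],None,fx=2.4,fy=2.4))
c=shot('scene');c['P']=local(c['P']);print('lane');blobs(c,60,84,(-45,45,-165,40))
E
```

```text
t: 21.4
eef_pos: [511.5, -213.7, 179.9]
tcp_rot: [-3.141, -0.0, 1.494]
ft_force: [-0.0, 0.2, -0.4]
opening: 0.801
t: 22.2
eef_pos: [541.7, 178.5, 218.6]
tcp_rot: [3.141, 0.0, 1.494]
ft_force: [0.5, -0.8, -0.5]
opening: 0.796
22.2 [541.7066108  178.49776462 218.55991675] [3.14133865e+00 8.11410699e-05 1.49372827e+00]
px [304. 273.] 378 c [291.8 262.9  65.4] size [55. 56. 15.] col [ 75. 134. 152.]
px [265. 288.] 405 c [377.7 328.9  66. ] size [55. 55. 17.] col [132. 136. 137.]
px [244. 329.] 498 c [398.  438.4  65.8] size [55. 55. 14.] col [181. 117.  85.]
px [201. 330.] 503 c [490.7 468.8  65.4] size [54. 55. 15.] col [181. 115.  82.]
lane
px [270. 131.] 340 c [  -1.4 -102.1   73.9] size [ 72. 124.  16.] col [167. 172. 173.]
lane
px [224. 256.] 285 c [ -1.6 -73.4  70.1] size [55. 56. 21.] col [131. 129. 127.]
px [212. 274.] 305 c [  -2.6 -138.2   70.2] size [55. 55. 21.] col [135. 133. 131.]
```

View pics/d5.png

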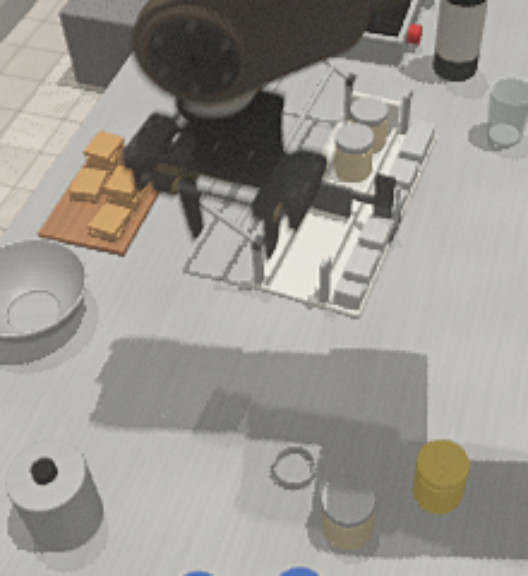

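The crop shows two jars upright in the lane at (353,150) and (369,120), the stop at (325,195), and the last jar at (348,510) beside the cutter.

```bash
python3 -m pendant '[[[0.8,0.138,-0.173,0,0],[0.8,0.138,-0.173,0,0],[0.8,0.138,-0.173,0,0],[0.8,0.138,-0.173,0,0],[0.8,0.138,-0.173,0.0,0],[0.8,0.138,-0.173,0.03,0],[0.8,0.138,-0.173,0.03,0],[0.8,0.138,-0.173,0.03,0]]]'
python3 - <<'E'
from h import *
s=env.state();print(s['t'],s['eef_pos'],s['tcp_rot'])
c=shot('wrist');blobs(c)
E
```

```text
t: 23.1
eef_pos: [380.3, 326.8, 188.7]
tcp_rot: [-3.141, 0.001, 1.493]
ft_force: [0.1, 0.1, 0.6]
opening: 0.802
23.1 [380.28323632 326.83209976 188.71925593] [-3.14090757e+00  8.16528622e-04  1.49330134e+00]
px [357.  28.] 2921 c [491.3 466.1  64.6] size [56. 52. 13.] col [196. 123.  88.]
px [263.  69.] 2576 c [399.1 437.6  67.8] size [55. 55.  6.] col [208. 140. 105.]
px [502.  91.] 928 c [644.9 398.   68.9] size [27. 68. 22.] col [118. 118. 119.]
px [252. 176.] 1933 c [378.7 328.8  65.2] size [55. 56. 12.] col [147. 148. 149.]
px [186. 229.] 924 c [293.4 264.4  64. ] size [55. 54. 11.] col [ 83. 154. 174.]
```

```bash
python3 -m pendant '[[[0.8,0.002,-0.001,0.045,0],[0.8,0.002,-0.001,0.09,0],[0.8,0.002,-0.001,0.13,0],[0.8,0.002,-0.001,0.151,0],[0.8,0.002,-0.001,0.151,0],[0,0.002,-0.001,0.151,0],[0,0.002,-0.001,0.151,0],[0,0.002,-0.001,0.151,0]]]'; python3 -m pendant '[[[0,0,0,0,0],[0,0,0,0,0],[0,0,0,-0.04,0],[0,0,0,-0.09,0],[0,0,0,-0.14,0],[0,0,0,-0.185,0],[0,0,0,-0.185,0],[0,0,0,-0.185,0]]]'
```

```text
t: 23.95
eef_pos: [379.7, 329.7, 39.0]
tcp_rot: [3.14, -0.001, 1.494]
ft_force: [-2.7, 1.0, 3.0]
opening: 0.605
t: 24.75
eef_pos: [379.0, 329.3, 223.3]
tcp_rot: [3.14, -0.001, 1.494]
ft_force: [0.1, -0.5, -4.0]
opening: 0.571
```

```bash
python3 -m pendant '[[[0,-0.1,0.08,0,0],[0,-0.1,0.08,0,0],[0,-0.47,0.1735,0,0],[0,-0.47,0.1735,0,0],[0,-0.47,0.1735,0,0],[0,-0.47,0.1735,0,0],[0,-0.47,0.1735,0,0],[0,-0.47,0.1735,0,0]]]'
```

```text
t: 25.55
eef_pos: [494.0, -49.3, 220.9]
tcp_rot: [-3.139, -0.0, 1.494]
ft_force: [1.4, 0.8, -2.2]
opening: 0.574
```

```bash
python3 -m pendant '[[[0,-0.035,0.01,0,0],[0,-0.07,0.02,0,0],[0,-0.097,0.029,0,0],[0,-0.097,0.029,0,0],[0,-0.097,0.029,0,0],[0,-0.097,0.029,0,0],[0,-0.097,0.029,0,0],[0,-0.097,0.029,0,0]]]'
```

```text
t: 26.35
eef_pos: [516.1, -145.4, 222.6]
tcp_rot: [-3.142, 0.0, 1.495]
ft_force: [-1.1, -0.1, -1.3]
opening: 0.568
```

```bash
python3 -m pendant '[[[0,-0.0065,0.0005,0.04,0],[0,-0.0065,0.0005,0.08,0],[0,-0.0065,0.0005,0.09,0],[0,-0.0065,0.0005,0.09,0],[0,-0.0065,0.0005,0.09,0],[0,-0.0065,0.0005,0.09,0],[0,-0.0065,0.0005,0.09,0],[0,-0.0065,0.0005,0.09,0]]]'
```

```text
t: 27.15
eef_pos: [516.5, -152.9, 133.4]
tcp_rot: [3.14, 0.001, 1.494]
ft_force: [0.5, -0.1, -1.5]
opening: 0.57
```

```bash
python3 -m pendant '[[[0,0,0,0.03,0],[0,0,0,0.055,0],[0,0,0,0.07,0],[0,0,0,0.08,0],[0,0,0,0.085,0],[0,0,0,0.085,0],[0,0,0,0.085,0],[0,0,0,0.085,0]]]'
```

```text
t: 27.95
eef_pos: [516.6, -153.0, 48.1]
tcp_rot: [3.14, 0.0, 1.494]
ft_force: [-0.7, -0.2, -2.3]
opening: 0.569
```

```bash
python3 -m pendant '[[[0,0,0,0.0015,0],[0,0,0,0.0015,0],[0.8,0,0,0.0015,0],[0.8,0,0,0.0015,0],[0.8,0,0,0.0015,0],[0.8,0,0,-0.04,0],[0.8,0,0,-0.09,0],[0.8,0,0,-0.14,0]]]'; python3 -m pendant '[[[0.8,0.05,0,-0.03,0],[0.8,0.1,0,-0.06,0],[0.8,0.13,0,-0.06,0],[0.8,0.13,0,-0.06,0],[0.8,0.13,0,-0.06,0],[0.8,0.13,0,-0.06,0],[0.8,0.13,0,-0.06,0],[0.8,0.13,0,-0.06,0]]]'
python3 - <<'E'
from h import *
s=env.state();print(s['t'],s['eef_pos'],s['tcp_rot'])
a=shot('scene');b=shot('side');
cv2.imwrite('pics/e6.png',np.hstack([cv2.resize(a['image'][180:310,165:315],(390,338)),cv2.resize(b['image'][80:215,190:330],(390,376))[:338]]))
cv2.imwrite('pics/s6.png',a['image'])
for c in(a,b):
  blobs(c);c['P']=local(c['P']);print('lane');blobs(c,60,84,(-45,45,-165,40));blobs(c,95,112,(-95,-55,-100,100))
E
```

```text
t: 28.75
eef_pos: [515.8, -152.7, 189.1]
tcp_rot: [-3.141, -0.0, 1.494]
ft_force: [0.6, 0.1, 0.4]
opening: 0.798
t: 29.55
eef_pos: [526.1, -24.1, 247.2]
tcp_rot: [-3.141, 0.0, 1.492]
ft_force: [0.5, 0.1, 0.1]
opening: 0.799
29.55 [526.11375489 -24.10381031 247.15521526] [-3.14087898e+00  7.01670272e-05  1.49234873e+00]
lane
px [229. 247.] 612 c [ -5.7 -36.2  70.3] size [ 70. 128.  21.] col [131. 129. 127.]
px [212. 274.] 303 c [  -2.7 -138.1   71.2] size [55. 54. 20.] col [145. 143. 140.]
px [304. 273.] 375 c [291.8 262.6  65.7] size [54. 57. 15.] col [ 83. 153. 173.]
px [244. 328.] 500 c [398.1 438.6  65.6] size [55. 55. 16.] col [179. 116.  85.]
px [201. 330.] 502 c [490.5 468.9  65.7] size [54. 55. 15.] col [178. 113.  81.]
lane
px [267. 139.] 628 c [ -4.2 -65.3  70.4] size [ 79. 202.  22.] col [156. 161. 163.]
```

View pics/e6.png

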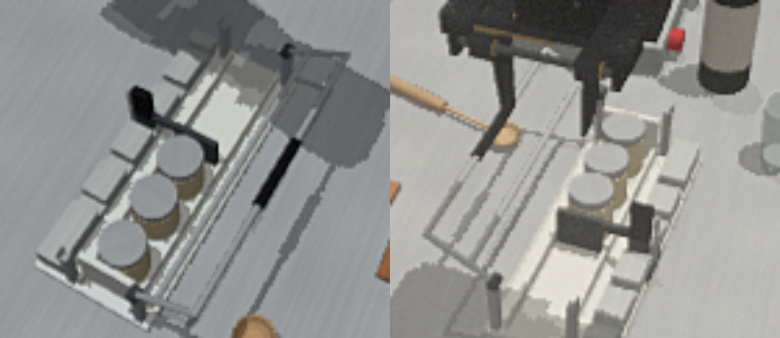

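Three jars stand in the lane behind the stop in both halves of the picture. Next the frame: hover over the sleeve and measure it.

```bash
python3 -m pendant '[[[0.5,-0.153,0.122,0.037,0],[0.5,-0.153,0.122,0.037,0],[0.5,-0.153,0.122,0.037,0],[0.5,-0.153,0.122,0.037,0],[0.5,-0.153,0.122,0.037,0],[0.5,-0.153,0.122,0.037,0],[0.5,-0.153,0.122,0.037,0],[0.5,-0.153,0.122,0.037,0]]]';python3 - <<'E'
from h import *
s=env.state();print(s['t'],s['eef_pos'],s['tcp_rot'],local(np.array(s['eef_pos'])))
c=shot('wrist','w7'); L=local(c['P'])
m=(L[...,2]>115)&(L[...,2]<150)&(L[...,0]>90)&(L[...,0]<150)&(abs(L[...,1])<40)&(c['image'].max(-1)<110)
q=L[m];print(len(q),np.percentile(q,[2,50,98],axis=0).round(1))
E
```

```text
t: 30.45
eef_pos: [635.8, -184.1, 211.4]
tcp_rot: [3.141, 0.0, 1.495]
ft_force: [-0.0, 0.0, -0.4]
opening: 0.505
30.45 [ 635.79403092 -184.14751815  211.38758137] [3.14079526e+00 2.41899290e-04 1.49474423e+00] [121.87003132 -31.88874593 211.38758137]
1197 [[115.1 -38.2 133.1]
 [121.8   2.7 136.8]
 [127.6  38.4 138.9]]
```

View pics/w7.png

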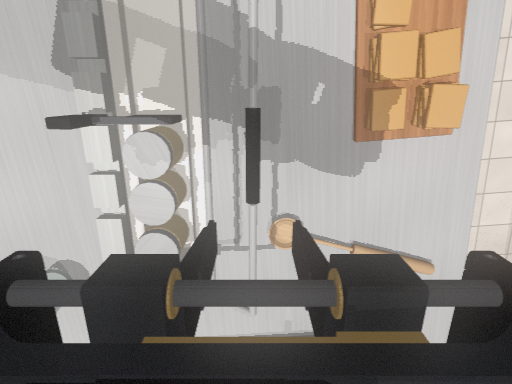

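The picture shows the sleeve at (253,155), directly between the fingers, and the three jars at left with the stop at (115,120). Sleeve centre is local x=121.5, z≈131.5, so θ≈2.59.

```bash
python3 -m pendant '[[[0.5,0,0,0.04,0],[0.5,0,0,0.07,0],[0.5,0,0,0.088,0],[0.5,0,0,0.088,0],[0.3,0,0,0.088,0],[0,0,0,0.088,0],[0,0,0,0.088,0],[0,0,0,0.088,0]]]';  python3 -m pendant '[[[0,0,0,0,0],[0,0,0,0,0],[0,0,0,0,0],[0,0,0,0,0],[0,0,0,0,0],[0,0,0,0,0],[0,0,0,0,0],[0,0,0,0,0]]]'
python3 - <<'E'
import numpy as np
from h import *
s=env.state();l=local(np.array(s['eef_pos']));print(l,s['tcp_rot'])
th0=2.587
for t in np.linspace(th0,0,18): print(round(t,3),'y %.4f z %.4f'%((90*(np.cos(th0)-np.cos(t)))/1000,-90*(np.sin(t)-np.sin(th0))/1000))
E
```

```text
t: 31.3
eef_pos: [636.3, -185.2, 123.5]
tcp_rot: [3.14, 0.0, 1.494]
ft_force: [0.7, 0.5, -0.1]
opening: 0.224
t: 32.1
eef_pos: [636.0, -185.1, 122.6]
tcp_rot: [-3.142, 0.0, 1.494]
ft_force: [0.4, -0.7, -0.5]
opening: 0.003
[122.19898987 -32.83008766 122.56105861] [-3.14153635e+00  4.28810594e-05  1.49377524e+00]
2.587 y 0.0000 z -0.0000
2.435 y -0.0081 z -0.0111
2.283 y -0.0177 z -0.0208
2.13 y -0.0287 z -0.0289
1.978 y -0.0408 z -0.0352
1.826 y -0.0538 z -0.0397
1.674 y -0.0672 z -0.0421
1.522 y -0.0809 z -0.0425
1.37 y -0.0945 z -0.0408
1.217 y -0.1077 z -0.0370
1.065 y -0.1201 z -0.0313
0.913 y -0.1315 z -0.0238
0.761 y -0.1417 z -0.0147
0.609 y -0.1503 z -0.0041
0.457 y -0.1573 z 0.0077
0.304 y -0.1624 z 0.0204
0.152 y -0.1655 z 0.0338
0.0 y -0.1665 z 0.0474
```

The fingers closed fully, so the grip missed. I look before moving.

Run:
```python
from h import *
a=shot('wrist','w8');b=shot('side')
cv2.imwrite('pics/e8.png',np.hstack([cv2.resize(a['image'],(520,390))[:390],cv2.resize(b['image'][80:200,190:275],(276,390))]))
L=local(a['P']);q=L[(L[...,2]>90)&(L[...,2]<150)&(L[...,0]>85)&(L[...,0]<160)&(L[...,1]>-15)&(L[...,1]<100)]
print(len(q),np.percentile(q,[2,50,98],axis=0).round(1))
```

```text
3477 [[115.1 -12.6 131.4]
 [121.8  37.1 135.3]
 [128.   97.7 138.6]]
```

View pics/e8.png

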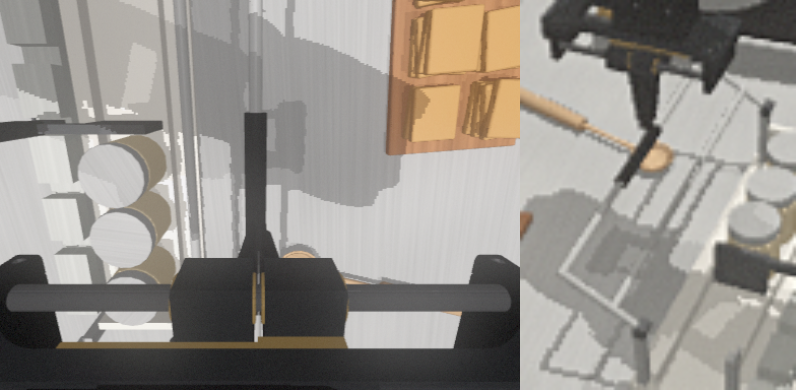

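The bar has not moved and the fingers sit around the sleeve, so the pads evidently do not reach to the tips. I regrip deeper.

```bash
python3 -m pendant '[[[0.5,0,0,0,0],[0.5,0,0,0,0],[0.5,0,0,0,0],[0.5,-0.004,0,0.004,0],[0.5,-0.004,0,0.008,0],[0,-0.004,0,0.008,0],[0,-0.004,0,0.008,0],[0,-0.004,0,0.008,0]]]';  python3 -m pendant '[[[0,0,0,0,0],[0,0,0,0,0],[0,0,0,0,0],[0,0,0,0,0],[0,0,0,0,0],[0,0,0,0,0],[0,0,0,0,0],[0,0,0,0,0]]]'
```

```text
t: 33.0
eef_pos: [635.8, -189.1, 114.6]
tcp_rot: [3.142, 0.0, 1.494]
ft_force: [0.5, 1.0, -0.4]
opening: 0.231
t: 33.8
eef_pos: [635.7, -189.1, 114.6]
tcp_rot: [-3.142, 0.0, 1.494]
ft_force: [0.9, -0.2, 0.3]
opening: 0.004
```

Run:
```python
from h import *
b=shot('side');a=shot('scene')
f=lambda im,x,y:cv2.resize(im[y-32:y+32,x-32:x+32],(395,395),interpolation=cv2.INTER_CUBIC)
cs=[]
for c in(a,b):
  M=cv2.Rodrigues(np.array(c['rvec'],float))[0];p=M@np.array([637,-170,125.])+np.array(c['tvec']).ravel()
  x,y=int(c['cx']+c['fx']*p[0]/p[2]),int(c['cy']+c['fy']*p[1]/p[2]);print(x,y);cs.append(f(c['image'],x,y))
cv2.imwrite('pics/e9.png',np.hstack(cs))
```

```text
269 251
227 125
```

View pics/e9.png

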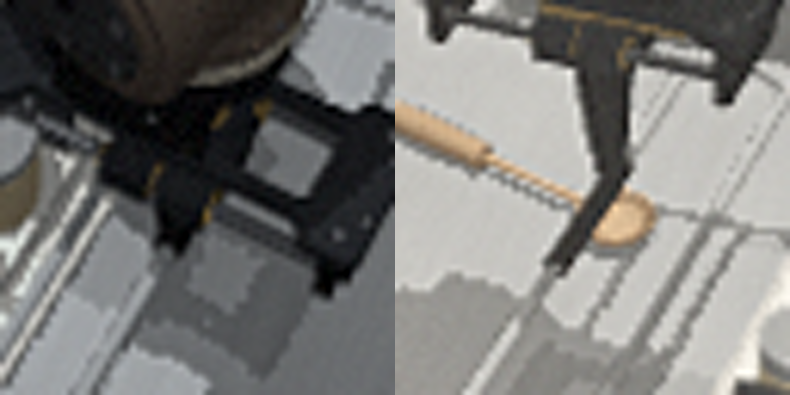

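```bash
python3 -m pendant '[[[0,0,0,-0.005,0],[0,0,0,-0.01,0],[0,0,0,-0.015,0],[0,0,0,-0.02,0],[0,0,0,-0.025,0],[0,0,0,-0.025,0],[0,0,0,-0.025,0],[0,0,0,-0.025,0]]]'
python3 - <<'E'
from h import *
a=shot('wrist','w10');L=local(a['P'])
for y0 in(-60,-45,-30,-15,0,20,40,60,90):
  m=(L[...,2]>60)&(L[...,2]<170)&(L[...,0]>85)&(L[...,0]<160)&(L[...,1]>y0)&(L[...,1]<y0+8);q=L[m]
  if len(q)>5:print(y0,len(q),np.percentile(q,[5,50,95],axis=0).round(1).tolist(),a['image'][m].mean().round())
E
```

```text
t: 34.7
eef_pos: [635.6, -189.1, 139.3]
tcp_rot: [-3.141, -0.0, 1.494]
ft_force: [-1.3, 0.2, -0.8]
opening: 0.005
-45 42 [[114.7, -43.4, 132.5], [116.3, -39.2, 134.9], [127.3, -37.0, 137.6]] 79.0
-30 240 [[115.7, -29.5, 133.2], [122.2, -25.6, 137.1], [127.3, -22.6, 168.7]] 76.0
-15 206 [[115.8, -14.4, 133.7], [121.5, -10.7, 136.9], [127.2, -7.2, 138.4]] 74.0
0 217 [[115.3, 0.5, 133.6], [121.6, 4.2, 136.9], [127.2, 7.7, 138.4]] 67.0
20 252 [[115.4, 20.6, 132.3], [121.6, 24.1, 136.7], [127.7, 27.7, 138.5]] 63.0
40 220 [[115.7, 40.1, 132.9], [121.6, 43.2, 136.1], [127.5, 47.5, 138.2]] 78.0
60 170 [[117.8, 60.4, 131.2], [121.6, 64.0, 134.0], [125.5, 67.5, 135.6]] 134.0
90 194 [[118.0, 90.5, 132.0], [121.7, 94.0, 133.9], [125.3, 97.6, 135.5]] 163.0
```

View pics/w10.png

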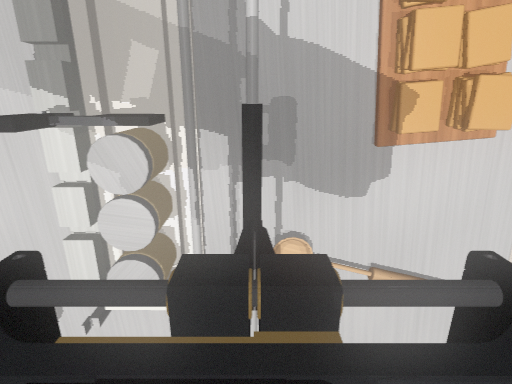

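No force and no motion as the shut fingers passed up through the sleeve's end; the bar stays at z≈131. I try again at the sleeve's middle.

```bash
python3 -m pendant '[[[0.4,0,0,-0.03,0],[0.4,0.036,0,-0.03,0],[0.4,0.036,0,-0.03,0],[0.4,0.036,0,-0.01,0],[0.4,0.036,0,0.015,0],[0.4,0.036,0,0.026,0],[0.4,0.036,0,0.026,0],[0,0.036,0,0.026,0]]]';  python3 -m pendant '[[[0,0,0,0,0],[0,0,0,0,0],[0,0,0,0,0],[0,0,0,0,0],[0,0,0,0,0],[0,0,0,0,0],[0,0,0,0,0],[0,0,0,0,0]]]'
```

```text
t: 35.55
eef_pos: [638.8, -153.5, 114.0]
tcp_rot: [3.141, 0.0, 1.494]
ft_force: [-0.1, -1.1, -0.1]
opening: 0.361
t: 36.35
eef_pos: [638.5, -153.2, 113.5]
tcp_rot: [-3.142, 0.0, 1.494]
ft_force: [-0.1, 0.1, -0.1]
opening: 0.006
```

```bash
python3 -m pendant '[[[0,0,-0.005,0,0],[0,0,-0.01,-0.005,0],[0,0,-0.015,-0.01,0],[0,0,-0.02,-0.015,0],[0,0,-0.025,-0.02,0],[0,0,-0.03,-0.025,0],[0,0,-0.03,-0.025,0],[0,0,-0.03,-0.025,0]]]'
python3 - <<'E'
from h import *
s=env.state();print(local(np.array(s['eef_pos'])))
a=shot('wrist','w11');L=local(a['P'])
for y0 in(20,40,60,90):
  m=(L[...,2]>60)&(L[...,2]<190)&(L[...,0]>75)&(L[...,0]<160)&(L[...,1]>y0)&(L[...,1]<y0+8);q=L[m]
  if len(q)>5:print(y0,len(q),np.percentile(q,[5,50,95],axis=0).round(1).tolist(),a['image'][m].mean().round())
E
```

```text
t: 37.15
eef_pos: [608.7, -151.0, 138.9]
tcp_rot: [3.141, 0.0, 1.494]
ft_force: [-0.6, 0.9, -0.2]
opening: 0.002
[ 92.2194235   -0.95733911 138.85414443]
20 237 [[76.1, 20.4, 103.3], [119.7, 23.9, 136.5], [127.1, 27.4, 138.4]] 78.0
40 243 [[76.3, 40.4, 104.1], [120.0, 43.9, 135.2], [126.8, 47.3, 138.2]] 84.0
60 175 [[75.5, 60.2, 102.8], [120.0, 63.9, 133.7], [124.7, 67.5, 135.6]] 141.0
90 203 [[75.5, 90.2, 103.3], [120.3, 93.9, 134.0], [124.7, 97.4, 135.6]] 142.0
```

Run:
```python
from h import *
b=shot('side');a=shot('scene');w=cv2.imread('pics/w11.png')
P=b['P'];cs=[cv2.resize(w[90:320,140:400],(360,318))]
for c in(a,b):
  M=cv2.Rodrigues(np.array(c['rvec'],float))[0];p=M@np.array([620,-150,135.])+np.array(c['tvec']).ravel()
  x,y=int(c['cx']+c['fx']*p[0]/p[2]),int(c['cy']+c['fy']*p[1]/p[2]);cs.append(cv2.resize(c['image'][y-40:y+40,x-27:x+28],(218,318),interpolation=cv2.INTER_CUBIC))
cv2.imwrite('pics/e11.png',np.hstack(cs))
```

```text
(no output)
```

View pics/e11.png

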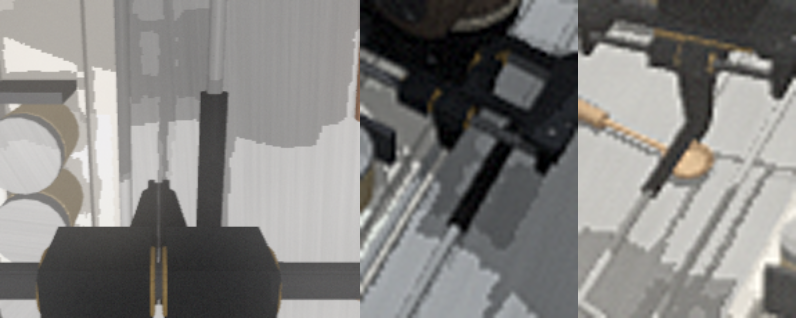

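The picture shows the shut fingers now left of the sleeve; they came through without moving it. I press down from above to test for contact.

```bash
python3 -m pendant '[[[0,0,0,-0.03,0],[0,0,0.0295,-0.03,0],[0,0,0.0295,-0.01,0],[0,0,0.0295,-0.004,0],[0,0,0.0295,-0.004,0],[0,0,0.0295,0,0],[0,0,0.0295,0.004,0],[0,0,0.0295,0.006,0]]]'
python3 - <<'E'
from h import *
s=env.state();print(local(np.array(s['eef_pos'])),s['ft_force'])
E
python3 -m pendant '[[[0,0,0,0.002,0],[0,0,0,0.004,0],[0,0,0,0.006,0],[0,0,0,0.008,0],[0,0,0,0.008,0],[0,0,0,0.008,0],[0,0,0,0.008,0],[0,0,0,0.008,0]]]'
python3 - <<'E'
from h import *
s=env.state();print(local(np.array(s['eef_pos'])),s['ft_force'])
a=shot('wrist','w12');L=local(a['P'])
for y0 in(20,40,60,90):
  m=(L[...,2]>110)&(L[...,2]<190)&(L[...,0]>75)&(L[...,0]<160)&(L[...,1]>y0)&(L[...,1]<y0+8);q=L[m]
  if len(q)>5:print(y0,len(q),np.percentile(q,[5,50,95],axis=0).round(1).tolist(),a['image'][m].mean().round())
E
```

```text
t: 38.1
eef_pos: [637.9, -153.2, 132.6]
tcp_rot: [3.141, 0.0, 1.494]
ft_force: [-0.0, 0.9, -0.6]
opening: 0.007
[121.54833836  -0.8866738  132.55322675] [-0.03161262  0.91189982 -0.57191644]
t: 38.9
eef_pos: [638.1, -153.2, 124.7]
tcp_rot: [3.141, 0.0, 1.494]
ft_force: [-0.7, -0.5, 0.8]
opening: 0.001
[121.70221091  -0.84708139 124.68534225] [-0.67031833 -0.4501491   0.84507823]
20 231 [[115.3, 20.5, 133.5], [121.3, 24.1, 136.7], [127.2, 27.6, 138.4]] 74.0
40 257 [[115.4, 40.3, 131.4], [121.3, 43.7, 135.4], [127.7, 47.3, 138.4]] 83.0
60 155 [[118.1, 60.2, 132.4], [121.3, 63.9, 134.1], [125.0, 67.5, 135.3]] 133.0
90 187 [[117.7, 90.5, 132.1], [121.3, 94.3, 134.3], [124.9, 97.7, 135.8]] 134.0
```

```bash
python3 -m pendant '[[[0,0,0,-0.04,0],[0,0,0.04,-0.04,0],[0,0,0.04,0,0],[0,0,0.04,0.036,0],[0,0,0.035,0.036,0],[0,0,0.03,0.036,0],[0,0,0.025,0.036,0],[0,0,0.02,0.036,0]]]'; python3 -m pendant '[[[0,0,-0.005,0,0],[0,0,-0.010,0,0],[0,0,-0.015,0,0],[0,0,-0.02,0,0],[0,0,-0.025,0,0],[0,0,-0.03,0,0],[0,0,-0.03,0,0],[0,0,-0.03,0,0]]]'
python3 - <<'E'
from h import *
s=env.state();print(local(np.array(s['eef_pos'])),s['ft_force'])
a=shot('wrist','w13');L=local(a['P'])
for y0 in(20,40,60,90):
  m=(L[...,2]>110)&(L[...,2]<190)&(L[...,0]>75)&(L[...,0]<160)&(L[...,1]>y0)&(L[...,1]<y0+8);q=L[m]
  if len(q)>5:print(y0,len(q),np.percentile(q,[5,50,95],axis=0).round(1).tolist(),a['image'][m].mean().round())
E
```

```text
t: 39.75
eef_pos: [658.2, -155.0, 90.8]
tcp_rot: [3.139, 0.001, 1.494]
ft_force: [-1.1, 0.2, 0.1]
opening: 0.003
t: 40.55
eef_pos: [645.5, -154.4, 100.3]
tcp_rot: [3.097, 0.006, 1.493]
ft_force: [55.8, 8.5, 39.5]
opening: 0.002
[129.16768059  -1.49621334 100.30860233] [55.76609027  8.54715886 39.4729164 ]
20 335 [[108.7, 20.5, 143.0], [115.0, 24.2, 146.5], [120.9, 27.5, 148.2]] 73.0
40 370 [[109.0, 40.5, 140.9], [114.9, 44.1, 145.3], [120.6, 47.4, 147.9]] 87.0
60 239 [[111.2, 60.3, 141.7], [114.8, 64.1, 143.8], [118.3, 67.7, 144.9]] 136.0
90 283 [[111.3, 90.4, 141.8], [114.8, 94.0, 143.8], [118.4, 97.6, 145.2]] 137.0
```

Contact with 56 N higher up the finger: the lower part passes the sleeve, but the part about 41 mm above the tip pushes it. I back off at once.

```bash
python3 -m pendant '[[[0,0,0.02,0,0],[0,0,0.04,0,0],[0,0,0.04,0,0],[0,0,0.04,-0.04,0],[0,0,0.04,-0.09,0],[0.4,0,0.04,-0.1,0],[0.4,0,0.04,-0.1,0],[0.4,0,0.04,-0.1,0]]]'
python3 - <<'E'
from h import *
s=env.state();print(local(np.array(s['eef_pos'])),s['ft_force'])
a=shot('wrist','w14');L=local(a['P'])
for y0 in(-20,0,20,40,60,90):
  m=(L[...,2]>110)&(L[...,2]<190)&(L[...,0]>75)&(L[...,0]<160)&(L[...,1]>y0)&(L[...,1]<y0+8);q=L[m]
  if len(q)>5:print(y0,len(q),np.percentile(q,[5,50,95],axis=0).round(1).tolist(),a['image'][m].mean().round())
# jars, bystanders
for n in('scene','side'):
  c=shot(n);c['P']=local(c['P']);blobs(c,60,84,(-45,45,-165,40))
E
```

```text
t: 41.4
eef_pos: [666.9, -155.4, 187.5]
tcp_rot: [-3.14, -0.0, 1.494]
ft_force: [0.5, 0.1, -0.2]
opening: 0.202
[150.5846898   -0.74921502 187.45548029] [ 0.53712365  0.09132726 -0.21214649]
-20 132 [[109.5, -19.5, 142.4], [115.8, -16.0, 146.2], [121.4, -12.3, 147.6]] 82.0
0 144 [[109.5, 0.4, 141.4], [115.9, 4.0, 146.1], [121.8, 7.7, 147.8]] 85.0
20 157 [[109.2, 20.6, 142.0], [115.9, 24.1, 146.0], [121.7, 27.6, 147.8]] 84.0
40 153 [[109.5, 40.3, 141.0], [115.7, 43.7, 145.0], [121.1, 47.5, 147.6]] 92.0
60 101 [[112.0, 60.4, 140.9], [115.6, 64.0, 143.6], [119.0, 67.4, 144.9]] 131.0
90 113 [[112.0, 90.1, 141.7], [115.5, 93.7, 143.6], [118.7, 97.3, 144.8]] 129.0
px [229. 247.] 608 c [ -4.6 -36.1  70.2] size [ 70. 130.  23.] col [141. 139. 136.]
px [212. 274.] 303 c [  -3.1 -138.    70.8] size [56. 56. 22.] col [156. 154. 150.]
px [267. 139.] 626 c [ -4.4 -65.   70.4] size [ 77. 200.  22.] col [169. 174. 176.]
```

```bash
python3 -m pendant '[[[0.6,-0.037,-0.035,0,0],[0.6,-0.037,-0.035,0,0],[0.6,-0.037,-0.035,0.02,0],[0.6,-0.037,-0.035,0.045,0],[0.6,-0.037,-0.035,0.07,0],[0.6,-0.037,-0.035,0.0885,0],[0.6,-0.037,-0.035,0.0885,0],[0.4,-0.037,-0.035,0.0885,0]]]';  python3 -m pendant '[[[0,0,0,0,0],[0,0,0,0,0],[0,0,0,0,0],[0,0,0,0,0],[0,0,0,0,0],[0,0,0,0,0],[0,0,0,0,0],[0,0,0,0,0]]]'
python3 - <<'E'
from h import *
s=env.state();print(local(np.array(s['eef_pos'])),s['ft_force'],s['tcp_rot'])
a=shot('wrist','w15');L=local(a['P'])
for y0 in(20,60,90):
  m=(L[...,2]>110)&(L[...,2]<190)&(L[...,0]>75)&(L[...,0]<160)&(L[...,1]>y0)&(L[...,1]<y0+8);q=L[m]
  if len(q)>5:print(y0,len(q),np.percentile(q,[5,50,95],axis=0).round(1).tolist(),a['image'][m].mean().round())
E
```

```text
t: 42.35
eef_pos: [630.3, -189.6, 99.8]
tcp_rot: [-3.141, -0.0, 1.494]
ft_force: [0.6, -0.1, -0.5]
opening: 0.56
t: 43.15
eef_pos: [628.4, -189.5, 99.0]
tcp_rot: [-3.137, -0.001, 1.494]
ft_force: [-5.5, -1.7, -4.9]
opening: 0.139
[114.91290736 -37.79533758  99.01506485] [-5.54449073 -1.67116318 -4.91048538] [-3.13714804e+00 -6.11431665e-04  1.49389289e+00]
20 406 [[110.2, 20.4, 141.0], [116.0, 24.0, 144.5], [122.2, 27.7, 146.1]] 60.0
60 287 [[112.5, 60.3, 139.9], [115.9, 63.9, 141.7], [119.8, 67.5, 143.3]] 142.0
90 6 [[112.8, 90.0, 139.5], [114.7, 90.2, 140.3], [120.0, 90.4, 140.9]] 187.0
```

The deep grip holds the sleeve (opening 0.139 ≈ 13 mm). Next I work out the arc.

Run:
```python
import numpy as np
f=lambda t:np.array([45-90*np.cos(t),90*np.sin(t)])
def seg(a,b,n=8):
  for t in np.linspace(a,b,n+1)[1:]:
    d=f(t)-f(a); print('%.3f y %.4f z %.4f'%(t,d[0]/1000,-d[1]/1000))
seg(2.478,1.6,8);print();seg(1.6,.8,8);print();seg(.8,.25,8)
```

```text
2.368 y -0.0065 z -0.0074
2.259 y -0.0138 z -0.0141
2.149 y -0.0217 z -0.0199
2.039 y -0.0303 z -0.0249
1.929 y -0.0393 z -0.0288
1.820 y -0.0487 z -0.0318
1.710 y -0.0584 z -0.0337
1.600 y -0.0683 z -0.0345

1.500 y -0.0090 z 0.0002
1.400 y -0.0179 z 0.0013
1.300 y -0.0267 z 0.0032
1.200 y -0.0352 z 0.0061
1.100 y -0.0435 z 0.0098
1.000 y -0.0513 z 0.0142
0.900 y -0.0586 z 0.0195
0.800 y -0.0653 z 0.0254

0.731 y -0.0043 z 0.0045
0.663 y -0.0083 z 0.0092
0.594 y -0.0119 z 0.0142
0.525 y -0.0152 z 0.0195
0.456 y -0.0181 z 0.0249
0.388 y -0.0206 z 0.0306
0.319 y -0.0228 z 0.0364
0.250 y -0.0245 z 0.0423
```

```bash
python3 -m pendant '[[[0,0,-0.0065,-0.0074,0],[0,0,-0.0138,-0.0141,0],[0,0,-0.0217,-0.0199,0],[0,0,-0.0303,-0.0249,0],[0,0,-0.0393,-0.0288,0],[0,0,-0.0487,-0.0318,0],[0,0,-0.0584,-0.0337,0],[0,0,-0.0683,-0.0345,0]]]'
python3 - <<'E'
from h import *
s=env.state();print(local(np.array(s['eef_pos'])),s['ft_force'],s['tcp_rot'])
a=shot('wrist','w16');L=local(a['P'])
for y0 in(20,60):
  m=(L[...,2]>110)&(L[...,2]<190)&(L[...,0]>20)&(L[...,0]<90)&(L[...,1]>y0)&(L[...,1]<y0+8);q=L[m]
  if len(q)>5:print(y0,len(q),np.percentile(q,[5,50,95],axis=0).round(1).tolist(),a['image'][m].mean().round())
for n in('scene','side'):
  c=shot(n);c['P']=local(c['P']);blobs(c,60,84,(-45,45,-165,40))
E
```

```text
t: 44.0
eef_pos: [564.1, -184.7, 137.8]
tcp_rot: [3.133, 0.002, 1.494]
ft_force: [6.9, 2.7, 10.6]
opening: 0.139
[ 50.45325542 -38.05902313 137.81147121] [ 6.90412518  2.73218679 10.62633292] [3.13324590e+00 1.74651487e-03 1.49366713e+00]
20 394 [[45.1, 20.4, 175.8], [51.4, 24.0, 179.6], [57.4, 27.6, 181.2]] 60.0
60 330 [[44.6, 60.5, 119.5], [50.5, 64.2, 176.8], [54.7, 67.6, 178.3]] 138.0
px [226. 249.] 388 c [ -7.6 -48.9  72.1] size [ 44. 111.  21.] col [134. 131. 129.]
px [210. 273.] 251 c [  -7.9 -138.    72.4] size [45. 54. 19.] col [150. 148. 144.]
px [267. 139.] 625 c [ -4.5 -65.2  70.3] size [ 78. 200.  21.] col [155. 161. 163.]
```

```bash
python3 -m pendant '[[[0,0,-0.009,0,0],[0,0,-0.0179,0.001,0],[0,0,-0.0267,0.003,0],[0,0,-0.0352,0.006,0],[0,0,-0.0435,0.0098,0],[0,0,-0.0513,0.0142,0],[0,0,-0.0586,0.0195,0],[0,0,-0.0653,0.0254,0]]]'
python3 - <<'E'
from h import *
s=env.state();print(local(np.array(s['eef_pos'])),s['ft_force'],s['tcp_rot'])
a=shot('wrist','w17');L=local(a['P'])
for y0 in(18,60):
  m=(L[...,2]>110)&(L[...,2]<190)&(L[...,0]>-50)&(L[...,0]<30)&(L[...,1]>y0)&(L[...,1]<y0+8);q=L[m]
  if len(q)>5:print(y0,len(q),np.percentile(q,[5,50,95],axis=0).round(1).tolist(),a['image'][m].mean().round())
c=shot('side');c['P']=local(c['P']);blobs(c,66,84,(-45,45,-165,40))
E
```

```text
t: 44.95
eef_pos: [497.3, -179.4, 110.7]
tcp_rot: [3.138, 0.001, 1.494]
ft_force: [5.2, 4.8, 1.9]
opening: 0.138
[-16.52408142 -37.98127884 110.72327441] [5.22077481 4.77974624 1.8913691 ] [3.13793918e+00 9.10487459e-04 1.49362335e+00]
18 539 [[-21.5, 18.4, 110.9], [-13.3, 22.1, 156.1], [24.5, 25.7, 158.3]] 86.0
60 469 [[-18.7, 60.4, 110.8], [-13.0, 64.0, 153.0], [25.0, 67.5, 155.3]] 149.0
px [269. 139.] 287 c [-12.3 -72.4  73.7] size [ 35. 184.  15.] col [149. 153. 154.]
```

Run:
```python
from h import *
w=cv2.imread('pics/w17.png');b=env.read_camera('side')['image'];a=env.read_camera('scene')['image']
cv2.imwrite('pics/e17.png',np.hstack([cv2.resize(w[60:330,60:400],(400,318)),cv2.resize(b[85:185,225:310],(200,318)),cv2.resize(a[200:310,170:270],(200,318))]))
```

```text
(no output)
```

View pics/e17.png

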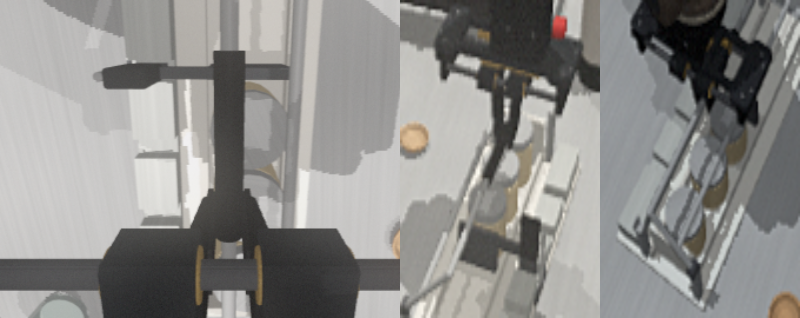

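The picture shows the sleeve held high between the fingers. The three jars are still in line behind the stop, and θ≈0.84. Continuing down.

```bash
python3 -m pendant '[[[0,0,-0.0058,0.0057,0],[0,0,-0.011,0.0118,0],[0,0,-0.0157,0.0184,0],[0,0,-0.0197,0.0254,0],[0,0,-0.0231,0.0328,0],[0,0,-0.0259,0.0404,0],[0,0,-0.0259,0.0404,0],[0,0,-0.0259,0.0404,0]]]'
python3 - <<'E'
from h import *
s=env.state();print(local(np.array(s['eef_pos'])),s['ft_force'],s['tcp_rot'])
a=shot('wrist','w18');L=local(a['P'])
for y0 in(0,60):
  m=(L[...,2]>85)&(L[...,2]<190)&(L[...,0]>-60)&(L[...,0]<-25)&(L[...,1]>y0)&(L[...,1]<y0+8);q=L[m]
  if len(q)>5:print(y0,len(q),np.percentile(q,[5,50,95],axis=0).round(1).tolist(),a['image'][m].mean().round())
E
```

```text
t: 45.95
eef_pos: [471.5, -177.5, 68.4]
tcp_rot: [3.141, 0.0, 1.494]
ft_force: [4.3, 3.2, -2.9]
opening: 0.141
[-42.38984462 -38.15097609  68.37404045] [ 4.28972384  3.19967405 -2.93343859] [3.14126501e+00 5.06133001e-05 1.49374152e+00]
0 381 [[-47.4, 0.4, 113.0], [-41.5, 4.0, 116.8], [-35.1, 7.6, 118.2]] 61.0
60 313 [[-44.9, 60.4, 111.7], [-41.1, 64.0, 114.1], [-37.3, 67.5, 115.5]] 150.0
```

```bash
python3 -m pendant '[[[0,0,-0.0014,0.005,0],[0,0,-0.0024,0.01,0],[0,0,-0.0032,0.015,0],[0,0,-0.0037,0.02,0],[0,0,-0.0039,0.024,0],[0,0,-0.004,0.027,0],[0,0,-0.004,0.028,0],[0,0,-0.004,0.028,0]]]'
python3 - <<'E'
from h import *
s=env.state();print(local(np.array(s['eef_pos'])),s['ft_force'],s['tcp_rot'])
a=shot('wrist','w19');L=local(a['P'])
for y0 in(0,60,90):
  m=(L[...,2]>78)&(L[...,2]<190)&(L[...,0]>-60)&(L[...,0]<-32)&(L[...,1]>y0)&(L[...,1]<y0+8);q=L[m]
  if len(q)>5:print(y0,len(q),np.percentile(q,[5,50,95],axis=0).round(1).tolist(),a['image'][m].mean().round())
E
```

```text
t: 46.8
eef_pos: [467.5, -177.2, 40.4]
tcp_rot: [3.141, 0.0, 1.494]
ft_force: [3.5, 3.9, -0.1]
opening: 0.136
[-46.48724283 -38.16521878  40.4493252 ] [ 3.50275703  3.91988041 -0.09820704] [3.14109151e+00 2.49146269e-04 1.49384555e+00]
0 381 [[-51.4, 0.4, 87.2], [-45.7, 4.0, 90.7], [-39.4, 7.6, 92.3]] 61.0
60 313 [[-49.0, 60.4, 86.0], [-45.2, 64.0, 88.1], [-41.5, 67.5, 89.5]] 155.0
```

```bash
python3 -m pendant '[[[0,0,0,0.0008,0],[0,0,0,0.0016,0],[0,0,0,0.0024,0],[0,0,0,0.003,0],[0,0,0,0.003,0],[0,0,0,0.003,0],[0,0,0,0.003,0],[0,0,0,0.003,0]]]'
python3 - <<'E'
from h import *
s=env.state();print(local(np.array(s['eef_pos'])),s['ft_force'],s['tcp_rot'])
a=shot('wrist','w20');L=local(a['P'])
for y0 in(0,60,90):
  m=(L[...,2]>78)&(L[...,2]<190)&(L[...,0]>-60)&(L[...,0]<-32)&(L[...,1]>y0)&(L[...,1]<y0+8);q=L[m]
  if len(q)>5:print(y0,len(q),np.percentile(q,[5,50,95],axis=0).round(1).tolist(),a['image'][m].mean().round())
E
```

```text
t: 47.65
eef_pos: [467.5, -177.3, 39.1]
tcp_rot: [3.14, 0.001, 1.494]
ft_force: [-2.1, 6.4, 23.8]
opening: 0.142
[-46.41560817 -38.23806736  39.05962246] [-2.13294586  6.42590534 23.81219072] [3.14009545e+00 7.84467021e-04 1.49391285e+00]
0 387 [[-51.4, 0.4, 86.4], [-45.1, 4.0, 89.8], [-39.4, 7.7, 91.3]] 61.0
60 319 [[-48.9, 60.5, 85.0], [-45.2, 64.1, 87.1], [-41.5, 67.7, 88.5]] 155.0
```

Seated: the bar stopped at z≈84 with 24 N of resistance. Release gently.

```bash
python3 -m pendant '[[[0.22,0,0.0005,-0.002,0],[0.22,0,0.0005,-0.002,0],[0.22,0,0.0005,-0.002,0],[0.22,0,0.0005,-0.002,0],[0.22,0,0.0005,-0.002,0],[0.22,0,0.0005,-0.002,0],[0.22,0,0.0005,-0.006,0],[0.22,0,0.0005,-0.01,0]]]'
python3 - <<'E'
from h import *
s=env.state();print(local(np.array(s['eef_pos'])),s['ft_force'])
E
```

```text
t: 48.5
eef_pos: [467.6, -177.1, 48.0]
tcp_rot: [-3.141, -0.0, 1.494]
ft_force: [0.1, -0.1, 0.2]
opening: 0.219
[-46.31142742 -38.09470648  48.01758747] [ 0.11837418 -0.10841035  0.15688929]
```

```bash
python3 -m pendant '[[[0.22,0,0,-0.015,0],[0.22,0,0,-0.03,0],[0.22,0,0,-0.05,0],[0.22,0,0,-0.08,0],[0.22,0,0,-0.12,0],[0.22,0,0,-0.16,0],[0.22,0,0,-0.2,0],[0.22,0,0,-0.2,0]]]'; python3 -m pendant '[[[0.22,0.05,0,-0.01,0],[0.22,0.1,0,-0.01,0],[0.22,0.15,0,-0.01,0],[0.22,0.19,0,-0.01,0],[0.22,0.19,0,-0.01,0],[0.22,0.19,0,-0.01,0],[0.22,0.19,0,-0.01,0],[0.22,0.19,0,-0.01,0]]]'
python3 - <<'E'
from h import *
s=env.state();print(s['t'],local(np.array(s['eef_pos'])),s['ft_force'])
w=shot('wrist');a=shot('scene');b=shot('side')
cv2.imwrite('pics/f.png',np.hstack([cv2.resize(a['image'][180:310,165:315],(390,338)),cv2.resize(b['image'][80:210,200:330],(390,390))[:338]]))
for n,c in(('w',w),('scene',a),('side',b)):
  L=local(c['P'])
  for y0 in(-30,0,60,110):
    m=(L[...,2]>78)&(L[...,2]<190)&(L[...,0]>-60)&(L[...,0]<-32)&(L[...,1]>y0)&(L[...,1]<y0+8);q=L[m]
    if len(q)>8:print(n,y0,len(q),np.percentile(q,[5,50,95],axis=0).round(1).tolist())
  m=(L[...,0]>-95)&(L[...,0]<-58)&(L[...,1]>0)&(L[...,1]<60)&(L[...,2]>96)&(L[...,2]<115)
  if m.sum():print(n,'tab',np.median(L[m],0),L[m][:,2].max())
  c['P']=L;blobs(c,60,79,(-32,32,-165,22))
E
```

```text
t: 49.3
eef_pos: [469.2, -177.9, 253.0]
tcp_rot: [3.134, 0.004, 1.494]
ft_force: [0.5, 0.6, -0.7]
opening: 0.217
t: 50.1
eef_pos: [482.2, 11.2, 257.6]
tcp_rot: [-3.141, 0.0, 1.492]
ft_force: [-0.5, -0.4, 0.4]
opening: 0.216
50.1 [-46.5464696  150.80665893 257.595214  ] [-0.4767358  -0.40310163  0.384095  ]
w 0 50 [[-51.6, 0.3, 86.3], [-45.3, 3.8, 89.8], [-38.9, 7.6, 91.7]]
w 60 30 [[-48.6, 60.9, 85.0], [-45.2, 64.2, 87.0], [-41.8, 67.3, 88.6]]
w 110 36 [[-48.5, 110.3, 85.0], [-45.8, 114.2, 87.2], [-41.9, 117.3, 88.5]]
w tab [-64.72657222  30.44677237 103.33036444] 105.1148563696772
px [274. 323.] 355 c [-14.3 -98.   68.9] size [25. 59. 18.] col [156. 158. 160.]
scene -30 10 [[-52.2, -29.4, 84.6], [-46.3, -26.6, 88.8], [-41.8, -22.6, 91.8]]
scene 0 14 [[-53.7, 0.8, 84.0], [-46.2, 4.0, 89.1], [-42.1, 7.1, 92.5]]
scene tab [-77.39298862  22.4590455  102.28250312] 107.25928039101811
px [226. 246.] 303 c [-14.1 -39.   70.7] size [ 33. 122.  19.] col [139. 136. 133.]
px [209. 272.] 165 c [ -14.2 -137.7   75.1] size [31. 56. 12.] col [146. 144. 141.]
side tab [-76.98344057  31.77772041 103.85110122] 108.08020563849053
px [269. 138.] 386 c [ -9.6 -72.6  69.8] size [ 46. 185.  19.] col [149. 154. 156.]
```

View pics/f.png

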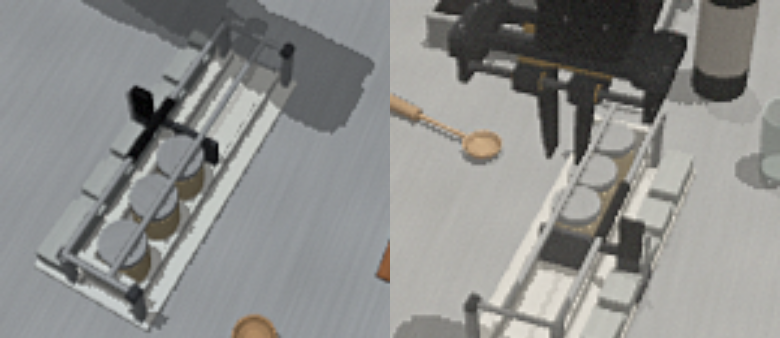

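Both views show the frame closed over three upright jars, the stop seated and the robot clear. I hand in.

```bash
python3 -c "
from cell import env
print(env.job_done(), env.state()['t'])"
```

```text
the job is handed in; nothing more can be done
the job is handed in; nothing more can be done
```

I moved the stop to the third notch, stood the three cream jars in the lane between it and the fixed end, then closed the hold-down frame and handed the job in at about 50 s. I got no verdict back.

**Last checks**
- **Stop:** its tab top measures about 103–104 mm, the same as when it was seated at the start, at carrier y of about 30 mm. That is the third notch.
- **Jars:** all three stand upright in line in both camera views. The closed frame hid part of the lids, so the last centre-line measurement was partial; earlier looks gave 0 to 3 mm off centre.
- **Frame:** the front bar lies at carrier x ≈ -45 mm and z ≈ 84–85 mm. It stopped with 24 N of resistance and stayed put when I let go.
- **Bystanders:** I did not touch the canister, cutter, glass or the coloured look-alikes, but I did not measure their positions again at the end.

**What went wrong on the way**
- **Missed grips:** three grips on the frame sleeve closed on nothing, and the shut fingers passed it without moving it. Gripping about 40 mm above the fingertips worked.
- **Force spike:** while I was finding that out, a sideways push reached about 56 N along x and 39 N along z on the wrist. That is under the 120 N wrist limit. If the contact was on the gripper's body and not the finger, it would be over the 40 N limit, and I could not tell which it was.

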